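Load filter cartridges into V-cradles and strap them down

ROBOT

A 6-joint arm with a two-finger parallel gripper is mounted at the origin on the work surface. World frame = base frame: x ahead of the robot, y to its left, z up, the work surface at z = 0. Lengths are in m, angles in rad, forces in N, time in s.
With the tool pointing down it reaches from about 0.25 to 0.775 m from the base axis. Payload 4 kg.
Tool frame: the origin (TCP) lies midway between the tips of the shut fingers; the grasp point (between the pads) lies 19 mm behind it; z points along the fingers, y is the line along which they close (so a half turn about z gives the same grasp; the last joint's range is limited). The gripper opens to 94 mm and grips with 3 to 60 N. Pads are 16 mm wide; open, the fingers measure 119 mm over their backs; the gripper's body (75 mm by 177 mm) begins 78 mm behind the grasp point.
Start: joints at [-0.103, 0.087, 1.371, -0, 1.684, -0.103], TCP at [0.55, -0, 0.206] pointing down, gripper open.
Joint ranges: [-3.1, 3.1], [-0.76, 2.03], [0.27, 2.55], [-1.08, 4.22], [0.17, 2.65], [-2.57, 2.57]. Speed limits (rad/s): [2.79, 2.79, 3.14, 3.14, 3.14, 3.14].

INTERFACE

Orientations are given as [roll, pitch, yaw] about the fixed x, y, z axes, in that order (R = Rz(yaw) Ry(pitch) Rx(roll)).
In Python, from bench import get_obs, snapshot, close_job gives the robot as it stands. The module is installed in compiled form; this text tells all that it offers.
- The arm moves only by the tool drive_tool, never from a script. Its argument "commands" is a list of rows, each a list of 6 numbers: the shift along the tool's x, y, z in units of 0.04 m (1.0 is 0.04 m), then the turn, a rotation vector about the tool's x, y, z in units of 0.1 rad (1.0 is 0.1 rad). In form: [[dx, dy, dz, wx, wy, wz], ...]. A call has 1 to 20 rows; each row shifts and turns the commanded pose from where the row before left it, along the tool's axes as they then stand; what a row does not reach is not made up. A row lasts 1/8 s, in which the tool goes at most 62.5 mm and 10.7 degrees, less where a joint would pass 70% of its speed; a pose out of reach is approached as far as the arm can. A call with a number of a shift or a turn outside -1 to 1 is refused whole. A call with a gripper value outside its range is refused whole. "gripper" is the closure, from 0 (fully open) to 1 (shut), set as the call begins (left out, the last holds). The fingers move at their own pace and stop on an object; the grip force is fixed at half the most. Time passes only in rows, so rows that do not move let the fingers close. It gives the time, the measured TCP pose, the force, the opening and the grip force at its end, in the units of the state.
- get_obs(): the state, without advancing time (a new reading comes with each control period).
- snapshot(name): name is "scene" or "side" or "wrist"; returns a dict with "image" (480x640x3 uint8, blue, green, red), "range_z" (480x640 float32, m along the optical axis (not along the pixel's ray), 0 where there is no reading), "fx", "fy", "cx", "cy" (pixels), "rvec" (rotation vector, rad) and "tvec" (3), from world to camera coordinates, as OpenCV has them. Camera axes: x right, y down, z forward; pixel columns grow to the right and rows downward; lengths in m; the calibration is good to about 2 mm. A picture is of the moment at which its call begins.
- close_job(): hands the job in; it is judged then, once.
The state is a dict: "time": time; "joint_positions": joint angles; "qvel": joint speeds; "joint_torque": joint torques, N m; "tool_pos": TCP position; "ee_rot": TCP orientation; "wrist_force": force on the tool from outside, world axes, zero at the start; "wrist_torque": the same for the moment, N m; "width": finger opening in m; "finger_force": force on a finger pad.
Only numpy, scipy, OpenCV 4.12 (cv2) and the standard library are available. Lean on these libraries where they do the work, as an engineer would, in place of code of your own. Each camera call takes 0.05 s, during which the arm holds its last target. There are 200 camera calls.

TASK

Lay every filter cartridge from the bench into the holding fixture, one to a V-cradle, so that its barrel sits fully home in the V with a cap hanging off each end, then swing that cradle's strap over it and press the tab down until the strap is fully home. Leave the strap of any empty cradle standing open, and do not disturb the bottle, the carton or the black tray.

Things in the scene. Friction and masses are not known exactly. Their poses are not given: they have to be found in the camera images.
- cartridge1_mid (a point): filter cartridge (all alike; one may be absent): round grey barrel, 40 mm diameter, 76 mm long, with a black hexagonal cap 46 mm across flats and 15 mm long on each end; 106 mm over all, about 160 g, lying on the bench on its caps (axis 23 mm up). The point is its centre, mid-barrel; x runs along the barrel, it may be rolled any way about x
- cartridge2_mid (a point): filter cartridge (all alike; one may be absent): round grey barrel, 40 mm diameter, 76 mm long, with a black hexagonal cap 46 mm across flats and 15 mm long on each end; 106 mm over all, about 160 g, lying on the bench on its caps (axis 23 mm up). The point is its centre, mid-barrel; x runs along the barrel, it may be rolled any way about x
- cartridge3_mid (a point): filter cartridge (all alike; one may be absent): round grey barrel, 40 mm diameter, 76 mm long, with a black hexagonal cap 46 mm across flats and 15 mm long on each end; 106 mm over all, about 160 g, lying on the bench on its caps (axis 23 mm up). The point is its centre, mid-barrel; x runs along the barrel, it may be rolled any way about x
- cartridge4_mid (a point): filter cartridge (all alike; one may be absent): round grey barrel, 40 mm diameter, 76 mm long, with a black hexagonal cap 46 mm across flats and 15 mm long on each end; 106 mm over all, about 160 g, lying on the bench on its caps (axis 23 mm up). The point is its centre, mid-barrel; x runs along the barrel, it may be rolled any way about x
- fixture: aluminium holding fixture fixed to the bench, a row of four V-cradles 78 mm apart. A cradle is two steel 90-degree V-plates 11 mm thick, 44 mm clear between them for fingers, the V 56 mm wide at the top. A barrel rests on both plates, its caps outside them (5 mm play each way). Origin: under the row's middle; x along the seated barrels, towards the strap hinges
- cradle1 (a point): V-cradle 1 of the fixture (1 leftmost seen from the robot, 4 rightmost): the point where the centre of a seated cartridge lies, 52 mm above the bench, midway between its two V-plates, 40 mm above the base plate's top; x along the seated barrel, away from the robot towards the strap hinge, y across to the left, z up
- strap1 (a joint): angle (rad) of cradle 1's steel strap: 0 = fully down, level over the barrel, its rubber pad about 2 mm clear of a seated one; 1.5 to 1.8 = standing open at the far end. Stiff hinge (2 to 3 N at the tab), it stays where left. Hinge axis: along the cradle's y, 75 mm along +x and 34 mm above the cradle point. Strap 130 x 18 x 8 mm, reaching along -x from the hinge when down
- strap1_tab (a point): middle of the top of the black tab near the free end of strap 1, 122 mm from the hinge along the strap and 26 mm off the strap's middle plane; tab 16 mm along the strap, 18 mm across, 22 mm tall. It points up when the strap is down, away from the robot when open. x along the strap to the hinge, z out of the tab's top
- cradle2 (a point): V-cradle 2 of the fixture (1 leftmost seen from the robot, 4 rightmost): the point where the centre of a seated cartridge lies, 52 mm above the bench, midway between its two V-plates, 40 mm above the base plate's top; x along the seated barrel, away from the robot towards the strap hinge, y across to the left, z up
- strap2 (a joint): angle (rad) of cradle 2's steel strap: 0 = fully down, level over the barrel, its rubber pad about 2 mm clear of a seated one; 1.5 to 1.8 = standing open at the far end. Stiff hinge (2 to 3 N at the tab), it stays where left. Hinge axis: along the cradle's y, 75 mm along +x and 34 mm above the cradle point. Strap 130 x 18 x 8 mm, reaching along -x from the hinge when down
- strap2_tab (a point): middle of the top of the black tab near the free end of strap 2, 122 mm from the hinge along the strap and 26 mm off the strap's middle plane; tab 16 mm along the strap, 18 mm across, 22 mm tall. It points up when the strap is down, away from the robot when open. x along the strap to the hinge, z out of the tab's top
- cradle3 (a point): V-cradle 3 of the fixture (1 leftmost seen from the robot, 4 rightmost): the point where the centre of a seated cartridge lies, 52 mm above the bench, midway between its two V-plates, 40 mm above the base plate's top; x along the seated barrel, away from the robot towards the strap hinge, y across to the left, z up
- strap3 (a joint): angle (rad) of cradle 3's steel strap: 0 = fully down, level over the barrel, its rubber pad about 2 mm clear of a seated one; 1.5 to 1.8 = standing open at the far end. Stiff hinge (2 to 3 N at the tab), it stays where left. Hinge axis: along the cradle's y, 75 mm along +x and 34 mm above the cradle point. Strap 130 x 18 x 8 mm, reaching along -x from the hinge when down
- strap3_tab (a point): middle of the top of the black tab near the free end of strap 3, 122 mm from the hinge along the strap and 26 mm off the strap's middle plane; tab 16 mm along the strap, 18 mm across, 22 mm tall. It points up when the strap is down, away from the robot when open. x along the strap to the hinge, z out of the tab's top
- cradle4 (a point): V-cradle 4 of the fixture (1 leftmost seen from the robot, 4 rightmost): the point where the centre of a seated cartridge lies, 52 mm above the bench, midway between its two V-plates, 40 mm above the base plate's top; x along the seated barrel, away from the robot towards the strap hinge, y across to the left, z up
- strap4 (a joint): angle (rad) of cradle 4's steel strap: 0 = fully down, level over the barrel, its rubber pad about 2 mm clear of a seated one; 1.5 to 1.8 = standing open at the far end. Stiff hinge (2 to 3 N at the tab), it stays where left. Hinge axis: along the cradle's y, 75 mm along +x and 34 mm above the cradle point. Strap 130 x 18 x 8 mm, reaching along -x from the hinge when down
- strap4_tab (a point): middle of the top of the black tab near the free end of strap 4, 122 mm from the hinge along the strap and 26 mm off the strap's middle plane; tab 16 mm along the strap, 18 mm across, 22 mm tall. It points up when the strap is down, away from the robot when open. x along the strap to the hinge, z out of the tab's top
- reagent_bottle: white bottle, 72 mm across, 160 mm tall, standing beyond the work; bystander; origin under its centre
- kit_carton: open white carton 120 x 150 x 80 mm, bystander; origin under its centre
- cassette_tray: black divided tray 90 x 140 x 22 mm, bystander; origin under its centre

How it is judged:
At the end, for the whole second after the job is handed in: every cartridge present is at rest in a cradle of its own, its centre within 3 mm of the seated point across and in height and 12 mm along, axis within 0.06 rad of the cradle's, with that cradle's strap below 0.035 rad; the strap of each empty cradle is above 1.2 rad (x of cartridge1_mid in the frame of fixture between -0.012 and 0.012 m and z of cartridge1_mid in the frame of fixture between 0.049 and 0.055 m and angle between the x axis of each of cartridge1_mid, cartridge2_mid, cartridge3_mid, cartridge4_mid and the x axis of fixture, either way round below 0.06 rad and ((y of cartridge1_mid in the frame of fixture between 0.114 and 0.12 m and value of joint strap1 below 0.035 rad) or (y of cartridge1_mid in the frame of fixture between 0.036 and 0.042 m and value of joint strap2 below 0.035 rad) or (y of cartridge1_mid in the frame of fixture between -0.042 and -0.036 m and value of joint strap3 below 0.035 rad) or (y of cartridge1_mid in the frame of fixture between -0.12 and -0.114 m and value of joint strap4 below 0.035 rad)) and x of cartridge2_mid in the frame of fixture between -0.012 and 0.012 m and z of cartridge2_mid in the frame of fixture between 0.049 and 0.055 m and ((y of cartridge2_mid in the frame of fixture between 0.114 and 0.12 m and value of joint strap1 below 0.035 rad) or (y of cartridge2_mid in the frame of fixture between 0.036 and 0.042 m and value of joint strap2 below 0.035 rad) or (y of cartridge2_mid in the frame of fixture between -0.042 and -0.036 m and value of joint strap3 below 0.035 rad) or (y of cartridge2_mid in the frame of fixture between -0.12 and -0.114 m and value of joint strap4 below 0.035 rad)) and x of cartridge3_mid in the frame of fixture between -0.012 and 0.012 m and z of cartridge3_mid in the frame of fixture between 0.049 and 0.055 m and ((y of cartridge3_mid in the frame of fixture between 0.114 and 0.12 m and value of joint strap1 below 0.035 rad) or (y of cartridge3_mid in the frame of fixture between 0.036 and 0.042 m and value of joint strap2 below 0.035 rad) or (y of cartridge3_mid in the frame of fixture between -0.042 and -0.036 m and value of joint strap3 below 0.035 rad) or (y of cartridge3_mid in the frame of fixture between -0.12 and -0.114 m and value of joint strap4 below 0.035 rad)) and x of cartridge4_mid in the frame of fixture between -0.012 and 0.012 m and z of cartridge4_mid in the frame of fixture between 0.049 and 0.055 m and ((y of cartridge4_mid in the frame of fixture between 0.114 and 0.12 m and value of joint strap1 below 0.035 rad) or (y of cartridge4_mid in the frame of fixture between 0.036 and 0.042 m and value of joint strap2 below 0.035 rad) or (y of cartridge4_mid in the frame of fixture between -0.042 and -0.036 m and value of joint strap3 below 0.035 rad) or (y of cartridge4_mid in the frame of fixture between -0.12 and -0.114 m and value of joint strap4 below 0.035 rad)) and (value of joint strap1 above 1.2 rad or distance between any of cartridge1_mid, cartridge2_mid, cartridge3_mid, cartridge4_mid and cradle1 below 0.015 m) and (value of joint strap2 above 1.2 rad or distance between any of cartridge1_mid, cartridge2_mid, cartridge3_mid, cartridge4_mid and cradle2 below 0.015 m) and (value of joint strap3 above 1.2 rad or distance between any of cartridge1_mid, cartridge2_mid, cartridge3_mid, cartridge4_mid and cradle3 below 0.015 m) and (value of joint strap4 above 1.2 rad or distance between any of cartridge1_mid, cartridge2_mid, cartridge3_mid, cartridge4_mid and cradle4 below 0.015 m)); the robot touches nothing.
It fails at once if the reagent bottle is moved more than 30 mm (distance of reagent_bottle from where it was at the start of the episode above 0.03 m).
It fails at once if the kit carton is moved more than 30 mm (distance of kit_carton from where it was at the start of the episode above 0.03 m).
It fails at once if the cassette tray is moved more than 30 mm (distance of cassette_tray from where it was at the start of the episode above 0.03 m).
Of cartridge1, cartridge2, cartridge3, cartridge4 only 3 to 4 are there at a start; the rules pass over those that are not, and their reading is None.
At some moment in a run one of cartridge1, cartridge2, cartridge3, cartridge4 may be knocked a few centimetres aside while the robot is not near it.
Once in a run the grip may slacken for a moment while it holds something.
It also fails if it takes over 210 s, if anything falls off the work surface, if the arm or the gripper's body presses on something with over 40 N, if the wrist force passes 120 N, or if a joint passes its speed limit or range.

## Working session

There is one attempt and no reset: what is moved stays moved. The work goes in short steps, Python scripts to look and compute and a tool call to move; the robot and the scene stay as the last step left them, time stands still between calls to the robot, and variables do not carry over. Pictures are saved under pics/ and viewed, at most 14 in all, crops included, and the job is handed in when it is done.

Besides the shell and the picture viewer there is one more tool, called after "Call:" by a JSON object that holds its "method" and its "body". drive_tool: Moves the arm, as the interface text tells. Its arguments: {"type":"object","properties":{"commands":{"type":"array"},"gripper":{"type":"number"}},"required":["commands"]}

```bash
mkdir -p pics
cat > h.py <<'E'
import numpy as np, cv2
from bench import get_obs, snapshot, close_job
def cloud(s):
    v,u=np.mgrid[0:480,0:640]; z=s["range_z"]
    p=np.stack([(u-s["cx"])/s["fx"]*z,(v-s["cy"])/s["fy"]*z,z],-1)
    R=cv2.Rodrigues(np.array(s["rvec"],float))[0]; t=np.array(s["tvec"],float).ravel()
    w=(p-t)@R; w[z<=0]=np.nan
    return w
E
python3 - <<'E'
from h import *
for n in("scene","side","wrist"):
    s=snapshot(n); cv2.imwrite(f"pics/{n}0.png",s["image"]); np.savez(f"{n}0.npz",**s)
    R=cv2.Rodrigues(np.array(s["rvec"],float))[0]; print(n,(-R.T@np.ravel(s["tvec"])).round(3),s["fx"], (s["range_z"]>0).mean())
o=get_obs(); print(o)
E
```

```text
scene [1.175 0.805 0.786] 512.6815771940951 0.9960807291666667
side [0.265 0.666 0.959] 439.1957838353112 0.995947265625
wrist [0.55  0.08  0.384] 350.8447332173675 0.996025390625
{'time': 0.15, 'joint_positions': array([-1.03111977e-01,  8.78134502e-02,  1.37186829e+00,  3.39654800e-05,
        1.68363871e+00, -1.03113210e-01]), 'qvel': array([ 0.00061277, -0.00228696, -0.00473329,  0.00210177,  0.00104672,
        0.00157117]), 'joint_torque': array([ 1.24418581e-03, -3.40636396e+01, -3.02795255e+01,  7.18983379e-02,
        3.04441026e-02, -1.11468453e-04]), 'tool_pos': array([5.49579333e-01, 4.42206087e-05, 2.04577342e-01]), 'ee_rot': array([-3.13987751e+00, -2.11419726e-04,  1.57080117e+00]), 'wrist_force': array([-0.21552289,  0.40529206,  0.79077378]), 'wrist_torque': array([-0.02935846,  0.04331533, -0.0027389 ]), 'finger_force': 0.0, 'width': 0.0942524254005744}
```

View pics/scene0.png

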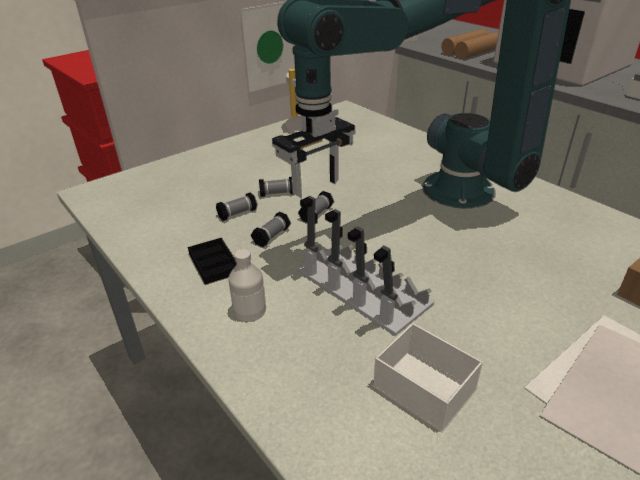

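View pics/side0.png

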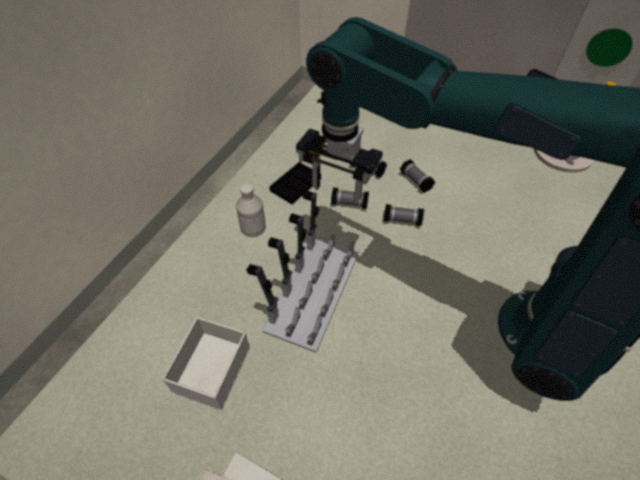

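The scene view shows four cartridges, at about (237,207), (276,187), (271,229) and (317,207), and four cradles with open straps at about (309,205) to (385,255). The side view agrees. Next I'll build a top-down map from the depth images.

```bash
cat > td.py <<'E'
from h import *
# top-down colour map from scene+side (+wrist) clouds, 1.25mm/px
def load(n): return dict(np.load(n+".npz"))
X0,X1,Y0,Y1,S=0.25,0.85,-0.45,0.35,1000
def tdmap(ss,zmax=0.25):
    P=[];C=[]
    for s in ss:
        w=cloud(s); m=np.isfinite(w[...,0])&(w[...,2]<zmax)
        P.append(w[m]);C.append(s["image"][m])
    P=np.concatenate(P);C=np.concatenate(C)
    u=((Y1-P[:,1])*S).astype(int); v=((X1-P[:,0])*S).astype(int)
    ok=(u>=0)&(v>=0)&(u<800)&(v<600); P,C,u,v=P[ok],C[ok],u[ok],v[ok]
    o=np.argsort(P[:,2]); im=np.zeros((600,800,3),np.uint8); im[v[o],u[o]]=C[o]
    H=np.full((600,800),np.nan); H[v[o],u[o]]=P[o,2]
    return im,H
E
python3 - <<'E'
from td import *
im,H=tdmap([load("scene0"),load("side0"),load("wrist0")],0.19)
im=cv2.dilate(im,np.ones((3,3)))
for k in range(0,800,100): cv2.line(im,(k,0),(k,599),(0,90,0),1)
for k in range(0,600,100): cv2.line(im,(0,k),(799,k),(0,90,0),1)
cv2.imwrite("pics/td0.png",im)
E
```

```text
(no output)
```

View pics/wrist0.png

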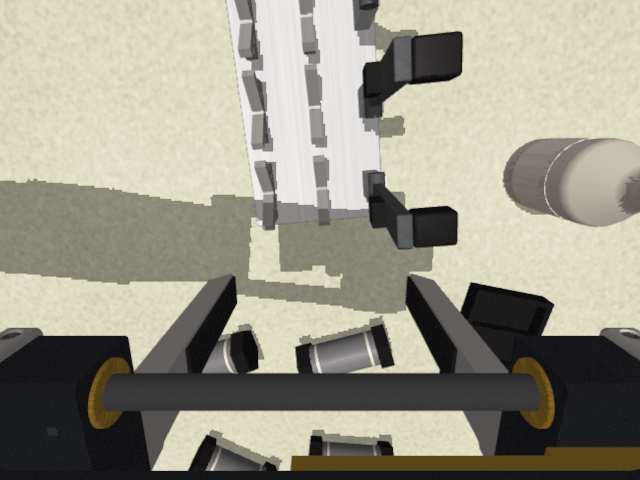

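View pics/td0.png

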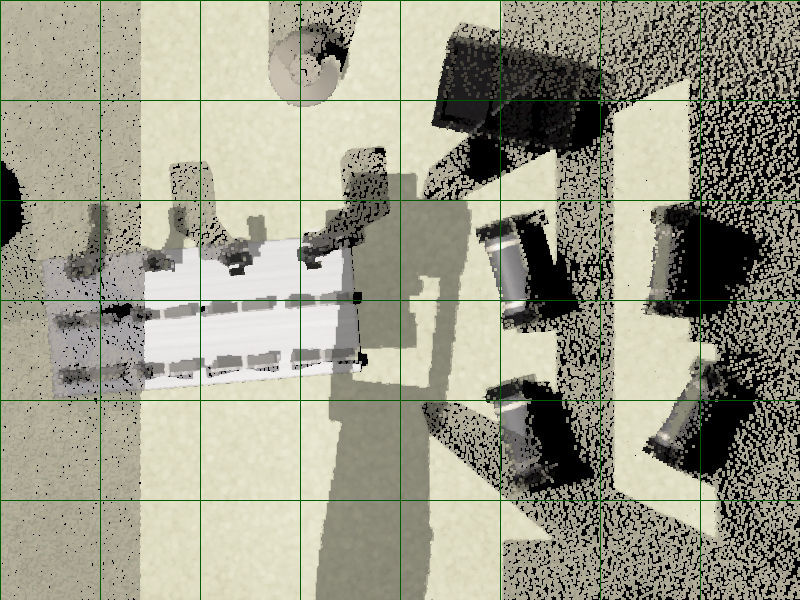

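The top-down map puts the cartridges near map pixels (512,270), (520,435), (665,260) and (690,410). The fixture spans u 45–360 and is slightly yawed. I'll move the wrist camera over the cartridges for a clean view.

Call:
{"method": "drive_tool", "body": {"commands": [[-0.9,-0.14,-0.3,0,0,0],[-0.9,-0.14,-0.3,0,0,0],[-0.9,-0.14,-0.3,0,0,0],[-0.9,-0.14,-0.3,0,0,0],[-0.9,-0.14,-0.3,0,0,0],[-0.9,-0.14,-0.3,0,0,0],[-0.9,-0.14,-0.3,0,0,0],[-0.9,-0.14,-0.3,0,0,0],[-0.9,-0.14,-0.3,0,0,0],[0,0,0,0,0,0],[0,0,0,0,0,0],[0,0,0,0,0,0]], "gripper": 0}}

```text
time: 1.65
tool_pos: [0.4998, -0.3228, 0.313]
ee_rot: [-3.141, -0.001, 1.572]
wrist_force: [0.2, -0.8, -0.9]
width: 0.0942
finger_force: 0.0
```

Run:
```python
from td import *
L=[]
for n in("scene","side","wrist"):
    s=snapshot(n); np.savez(f"{n}1.npz",**s); cv2.imwrite(f"pics/{n}1.png",s["image"]);L.append(s)
o=get_obs(); print(o["tool_pos"],o["ee_rot"])
im,H=tdmap(L,0.235)
np.save("H1.npy",H)
im=cv2.dilate(im,np.ones((3,3)))
cv2.imwrite("pics/td1.png",im)
for s in L:
    w=cloud(s); R=s["range_z"]
    m=(abs(w[...,0]-0.45)<.2)&(abs(w[...,1]+.3)<.2)&(abs(w[...,2])<.01); print("bench z",np.nanmedian(w[m][:,2]),m.sum())
```

```text
[ 0.4998025  -0.32299365  0.31336446] [-3.14142469e+00 -3.37943646e-04  1.57219051e+00]
bench z -0.0005876068476058053 6813
bench z -0.0003250438905134052 10436
bench z 0.00027478213098550006 70172
```

View pics/td1.png

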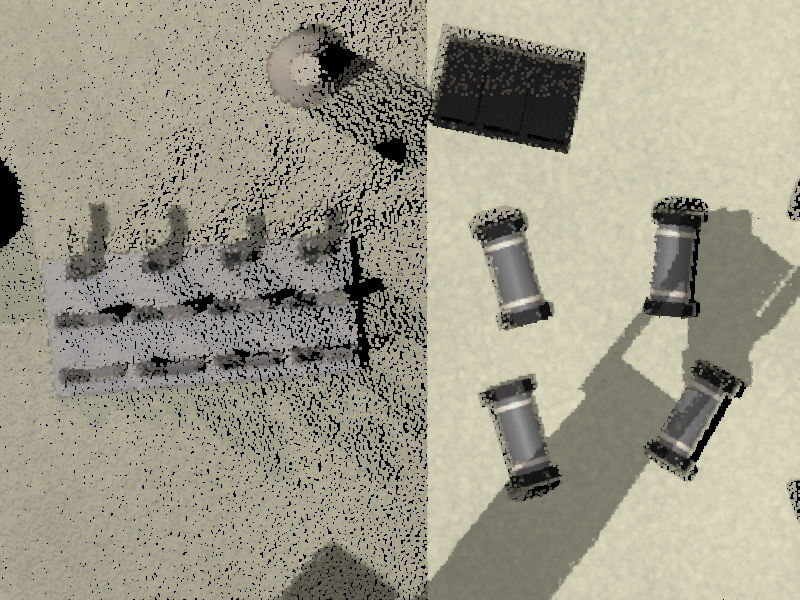

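All four cartridges show clearly in the td1 picture, at (512,268), (675,258), (520,437) and (697,420). Next I'll take a wrist view over the fixture, then fit everything.

Call:
{"method": "drive_tool", "body": {"commands": [[0.95,0,-0.1,0,0,0],[0.95,0,-0.1,0,0,0],[0.95,0,-0.1,0,0,0],[0.95,0,-0.1,0,0,0],[0.95,0,-0.1,0,0,0],[0.95,0,-0.1,0,0,0],[0.95,0,-0.1,0,0,0],[0.95,0,-0.1,0,0,0],[0.95,0,-0.1,0,0,0],[0.95,0,-0.1,0,0,0],[0,0,0,0,0,0],[0,0,0,0,0,0],[0,0,0,0,0,0]]}}

```text
time: 3.42
tool_pos: [0.4996, 0.0551, 0.3533]
ee_rot: [-3.141, 0.0, 1.569]
wrist_force: [-0.3, -0.7, -0.0]
width: 0.0943
finger_force: 0.0
```

```bash
cat > carts.py <<'E'
from td import *
from scipy.optimize import least_squares
def cfit(P,x,y,yaw):
    # P points near, z>0.008; returns centre, yaw, radius
    P=P[(np.hypot(P[:,0]-x,P[:,1]-y)<.07)&(P[:,2]>.006)&(P[:,2]<.07)]
    for _ in range(4):
        d=np.array([np.cos(yaw),np.sin(yaw)]);n=np.array([-d[1],d[0]])
        q=P[:,:2]-[x,y]; a=q@d; b=q@n
        ne=abs(b)<.03
        a0=(np.percentile(a[ne],1)+np.percentile(a[ne],99))/2
        x,y=np.array([x,y])+a0*d
        m=(abs(a-a0)<.033)&(abs(b)<.024)&(P[:,2]>.012)
        B=P[m]
        def f(p):
            n=np.array([-np.sin(p[1]),np.cos(p[1])]);c=np.array([x,y])+p[0]*np.array([-d[1],d[0]])
            return np.hypot((B[:,:2]-c)@n,B[:,2]-p[2])-p[3]
        r=least_squares(f,[0,yaw,.023,.02],loss="soft_l1",f_scale=.001).x
        x,y=np.array([x,y])+r[0]*n; yaw=r[1]
    return np.array([x,y,r[2],yaw,r[3],np.ptp(np.percentile(a[ne],[1,99])),len(B)])
E
python3 - <<'E'
from carts import *
W={n:cloud(load(n+"1")).reshape(-1,3) for n in("scene","side","wrist")}
allP=np.concatenate([W[n] for n in W]);
for k,g in dict(A=(.582,-.162,.2),B=(.413,-.17,.2),C=(.592,-.325,0.),D=(.43,-.347,-.5)).items():
    for nm,P in(("wrist",W["wrist"]),("ext",np.concatenate([W["scene"],W["side"]])),("all",allP)):
        P=P[np.isfinite(P[:,0])]
        print(k,nm,cfit(P,*g).round(4))
s=snapshot("wrist");np.savez("wrist2.npz",**s);cv2.imwrite("pics/wrist2.png",s["image"]);print(get_obs()["tool_pos"])
E
```

```text
A wrist [ 5.760e-01 -1.642e-01  2.340e-02  2.847e-01  2.000e-02  1.051e-01
  1.997e+03]
A ext [ 5.781e-01 -1.631e-01  2.310e-02  2.886e-01  1.940e-02  1.088e-01
  5.920e+02]
A all [ 5.772e-01 -1.639e-01  2.330e-02  2.854e-01  1.990e-02  1.076e-01
  2.585e+03]
B wrist [ 4.157e-01 -1.730e-01  2.340e-02  2.963e-01  1.990e-02  1.046e-01
  1.995e+03]
B ext [ 4.169e-01 -1.720e-01  2.350e-02  2.793e-01  1.930e-02  1.089e-01
  5.260e+02]
B all [ 4.162e-01 -1.729e-01  2.330e-02  2.935e-01  1.990e-02  1.060e-01
  2.523e+03]
C wrist [ 5.855e-01 -3.228e-01  2.340e-02 -9.390e-02  1.990e-02  1.051e-01
  1.500e+03]
C ext [ 5.862e-01 -3.222e-01  2.340e-02 -9.880e-02  1.950e-02  1.088e-01
  5.520e+02]
C all [ 5.862e-01 -3.229e-01  2.330e-02 -9.470e-02  2.000e-02  1.068e-01
  2.050e+03]
D wrist [ 4.328e-01 -3.415e-01  2.340e-02 -5.287e-01  1.990e-02  1.040e-01
  1.484e+03]
D ext [ 4.320e-01 -3.408e-01  2.260e-02 -5.096e-01  2.000e-02  1.075e-01
  5.250e+02]
D all [ 4.321e-01 -3.411e-01  2.320e-02 -5.240e-01  2.000e-02  1.060e-01
  2.008e+03]
[0.49959674 0.05502746 0.35327375]
```

View pics/wrist2.png

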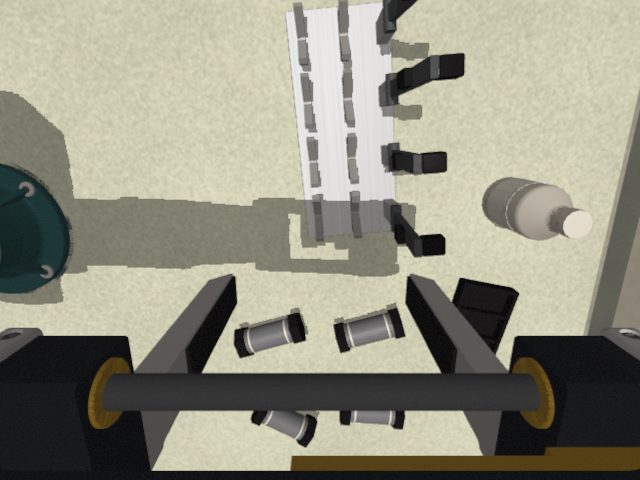

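The wrist view shows the fixture plates at (300–400, 10–240) with all four straps open. I'll fit the fixture pose now.

```bash
cat > fix.py <<'E'
from carts import *
yc=np.array([.117,.039,-.039,-.117])
def pts(names):
    P=np.concatenate([cloud(load(n)).reshape(-1,3) for n in names]);P=P[np.isfinite(P[:,0])]
    return P[(P[:,0]>.42)&(P[:,0]<.7)&(P[:,1]<.36)&(P[:,1]>-.05)]
def loc(P,p):
    c,s=np.cos(p[2]),np.sin(p[2]);q=P[:,:2]-p[:2]
    return np.c_[c*q[:,0]+s*q[:,1],-s*q[:,0]+c*q[:,1],P[:,2]]
def score(p,P):
    l=loc(P,p); dy=np.abs(l[:,1:2]-yc).min(1)
    inx=np.minimum(1,np.maximum(0,np.abs(np.abs(l[:,0])-.0275)-.0055)/.003)
    e=np.abs(l[:,2]-.0237-dy)
    return (np.minimum(e/.002,1)*(1-inx)+inx).mean()
def ffit(P):
    from scipy.optimize import differential_evolution
    P=P[(P[:,2]>.027)&(P[:,2]<.05)]
    r=differential_evolution(score,[(.48,.58),(.11,.18),(-.1,.2)],args=(P,),seed=1,tol=1e-6,popsize=20,maxiter=120)
    return r.x,r.fun,len(P)
E
python3 - <<'E'
from fix import *
for names in(["wrist2"],["wrist0","wrist2"],["scene1","side1"],["wrist0","wrist2","scene1","side1"]):
    p,f,n=ffit(pts(names)); print(names,p.round(4),round(f,3),n)
P=pts(["wrist2","wrist0"]); l=loc(P,p); w=l[(l[:,2]>.009)&(l[:,2]<.016)]
print("base ext",np.percentile(w[:,:2],[1,99],axis=0).round(3),np.median(w[:,2]))
m=(l[:,2]>.03)&(l[:,2]<.056); print(np.histogram(l[m][:,0],np.arange(-.045,.1,.005)))
for y in yc:
    t=l[(abs(l[:,1]-y)<.014)&(l[:,2]>.1)&(l[:,0]>.03)]
    t2=t[t[:,2]>t[:,2].max()-.02]
    print(y,len(t),t.max(0).round(3) , np.median(t[:,1]).round(4))
E
```

```text
['wrist2'] [0.5114 0.1461 0.0879] 0.531 3219
['wrist0', 'wrist2'] [0.5115 0.1462 0.0888] 0.514 7679
['scene1', 'side1'] [0.5121 0.1466 0.0885] 0.856 2373
['wrist0', 'wrist2', 'scene1', 'side1'] [0.5115 0.1462 0.0886] 0.595 10052
base ext [[-0.045 -0.15 ]
 [ 0.088  0.147]] 0.012281577343956488
(array([   0,    0,  945, 1579, 1225,    0,    0,    0,    0,    0,    0,
          0,    0, 1053, 1552,  925,    0,    0,    0,    0,    0,    0,
          0,  616,  103,   87,    0,    0,    0]), array([-4.50000000e-02, -4.00000000e-02, -3.50000000e-02, -3.00000000e-02,
       -2.50000000e-02, -2.00000000e-02, -1.50000000e-02, -1.00000000e-02,
       -5.00000000e-03, -2.08166817e-17,  5.00000000e-03,  1.00000000e-02,
        1.50000000e-02,  2.00000000e-02,  2.50000000e-02,  3.00000000e-02,
        3.50000000e-02,  4.00000000e-02,  4.50000000e-02,  5.00000000e-02,
        5.50000000e-02,  6.00000000e-02,  6.50000000e-02,  7.00000000e-02,
        7.50000000e-02,  8.00000000e-02,  8.50000000e-02,  9.00000000e-02,
        9.50000000e-02,  1.00000000e-01]))
0.117 345 [0.089 0.125 0.153] 0.1094
0.039 1754 [0.11  0.048 0.218] 0.0378
-0.039 5846 [ 0.096 -0.03   0.219] -0.0397
-0.117 26638 [ 0.108 -0.107  0.338] -0.1232
```

Fixture fit: (0.5115, 0.1462), yaw 0.0886, and the different views agree. I'll keep the tool yaw flipped by π so the camera side faces the robot. First move: rotate for cartridge A.

Call:
{"method": "drive_tool", "body": {"commands": [[0,0,0.13,0,0,-0.98],[0,0,0.13,0,0,-0.98],[0,0,0.13,0,0,-0.98],[0,0,0.13,0,0,-0.98],[0,0,0.13,0,0,-0.98],[0,0,0.13,0,0,-0.98],[0,0,0.13,0,0,-0.98],[0,0,0.13,0,0,-0.98],[0,0,0.13,0,0,-0.98],[0,0,0.13,0,0,-0.98],[0,0,0.13,0,0,-0.98],[0,0,0.13,0,0,-0.98],[0,0,0.13,0,0,-0.98],[0,0,0.13,0,0,-0.98],[0,0,0.13,0,0,-0.98],[0,0,0.13,0,0,-0.98],[0,0,0.13,0,0,-0.98],[0,0,0.13,0,0,-0.98],[0,0,0.13,0,0,-0.98],[0,0,0,0,0,0]]}}

```text
time: 5.98
tool_pos: [0.4994, 0.0552, 0.2541]
ee_rot: [3.141, -0.001, -2.853]
wrist_force: [-0.2, 0.6, 0.1]
width: 0.0941
finger_force: 0.0
```

```bash
cat > go.py <<'E'
from h import *
F=np.array([.5115,.1462,.0886]); yc=np.array([.117,.039,-.039,-.117])
def w(xl,yl): # fixture -> world xy
    c,s=np.cos(F[2]),np.sin(F[2]); return F[0]+c*xl-s*yl, F[1]+s*xl+c*yl
def to(x,y,z,yaw=None):
    """units to reach target: turn first (wz), then shift in tool axes of the final yaw"""
    o=get_obs(); p=o["tool_pos"]; a=o["ee_rot"][2]; yaw=a if yaw is None else yaw
    d=np.array([x,y,z])-p; dy=(yaw-a+np.pi)%(2*np.pi)-np.pi
    c,s=np.cos(yaw),np.sin(yaw)
    u=np.array([d[0]*c+d[1]*s,d[0]*s-d[1]*c,-d[2]])/.04
    print("wz",round(-dy*10,2),"dx dy dz",u.round(3),"rpy",o["ee_rot"].round(4),"j6",o["joint_positions"][[0,5]].round(2))
E
python3 -c "
from go import *
to(.5770,-.1640,.25,.2850+np.pi)"
```

```text
wz 0.04 dx dy dz [-0.322 -5.804  0.102] rpy [ 3.1413e+00 -1.2000e-03 -2.8530e+00] j6 [-0.   -1.86]
```

Call:
{"method": "drive_tool", "body": {"commands": [[-0.046,-0.83,0,0,0,0],[-0.046,-0.83,0,0,0,0],[-0.046,-0.83,0,0,0,0],[-0.046,-0.83,0,0,0,0],[-0.046,-0.83,0,0,0,0],[-0.046,-0.83,0,0,0,0],[-0.046,-0.82,0,0,0,0.04],[0,0,0.75,0,0,0],[0,0,0.75,0,0,0],[0,0,0.75,0,0,0],[0,0,0.75,0,0,0],[0,0,0.5,0,0,0],[0,0,0,0,0,0],[0,0,0,0,0,0]]}}

```text
time: 7.72
tool_pos: [0.5791, -0.1631, 0.116]
ee_rot: [-3.14, 0.002, -2.856]
wrist_force: [-0.2, 0.8, 0.9]
width: 0.0938
finger_force: 0.0
```

```bash
python3 -c "
from go import *
to(.5770,-.1640,.008,.2850+np.pi)
s=snapshot('wrist');cv2.imwrite('pics/w3.png',s['image'])"
```

```text
wz 0.01 dx dy dz [ 0.058 -0.007  2.699] rpy [-3.1404e+00  1.5000e-03 -2.8555e+00] j6 [-0.37 -2.23]
```

View pics/w3.png

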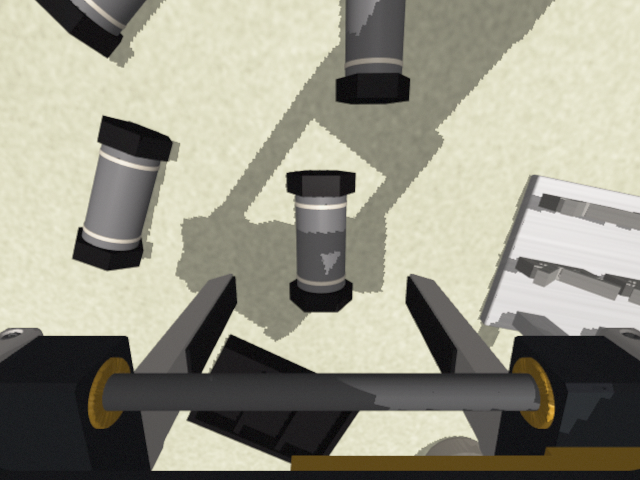

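Cartridge A is centred between the fingers at column 321. I'll descend and grip.

Call:
{"method": "drive_tool", "body": {"commands": [[0.03,0,0.7,0,0,0],[0.03,0,0.7,0,0,0],[0,0,0.7,0,0,0],[0,0,0.59,0,0,0],[0,0,0,0,0,0]]}}

```text
time: 8.4
tool_pos: [0.5754, -0.1629, 0.0062]
ee_rot: [3.14, -0.002, -2.855]
wrist_force: [-0.8, 0.5, -0.8]
width: 0.094
finger_force: 0.0
```

Call:
{"method": "drive_tool", "body": {"commands": [[0,0,0,0,0,0],[0,0,0,0,0,0],[0,0,0,0,0,0],[0,0,0,0,0,0],[0,0,0,0,0,0],[0,0,0,0,0,0],[0,0,0,0,0,0],[0,0,0,0,0,0]], "gripper": 1}}

```text
time: 9.4
tool_pos: [0.5763, -0.1633, 0.0071]
ee_rot: [-3.141, 0.0, -2.854]
wrist_force: [-0.5, -1.5, -0.2]
width: 0.0393
finger_force: 30.0
```

Call:
{"method": "drive_tool", "body": {"commands": [[0,0,-0.5,0,0,0],[0,0,-0.8,0,0,0],[0,0,-0.8,0,0,0],[0,0,-0.8,0,0,0],[0,0,-0.8,0,0,0],[0,0,-0.8,0,0,0],[0,0,-0.8,0,0,0],[0,0,-0.8,0,0,0],[0,0,0,0,0,0]]}}

```text
time: 10.52
tool_pos: [0.5774, -0.1636, 0.2541]
ee_rot: [-3.138, 0.005, -2.854]
wrist_force: [0.5, -0.3, -1.2]
width: 0.0397
finger_force: 30.0
```

```bash
python3 -c "
from go import *
to(*w(0,yc[0]),.25,F[2]+np.pi); print(get_obs()['width'],w(0,yc[0]))"
```

```text
wz 1.99 dx dy dz [ 0.956 10.786  0.103] rpy [-3.1379  0.0049 -2.8543] j6 [-0.37 -2.23]
0.039742123081578665 (np.float64(0.5011473570536814), np.float64(0.262741077668031))
```

Call:
{"method": "drive_tool", "body": {"commands": [[0,0,0,0,0,0.99],[0,0,0,0,0,1.0],[0.08,0.9,0,0,0,0],[0.08,0.9,0,0,0,0],[0.08,0.9,0,0,0,0],[0.08,0.9,0,0,0,0],[0.08,0.9,0,0,0,0],[0.08,0.9,0,0,0,0],[0.08,0.9,0,0,0,0],[0.08,0.9,0,0,0,0],[0.08,0.9,0,0,0,0],[0.08,0.9,0,0,0,0],[0.08,0.9,0,0,0,0],[0.08,0.89,0,0,0,0],[0,0,0,0,0,0],[0,0,0,0,0,0],[0,0,0,0,0,0]]}}

```text
time: 12.65
tool_pos: [0.5001, 0.2622, 0.2505]
ee_rot: [-3.141, -0.001, -3.055]
wrist_force: [-0.1, 0.6, -1.1]
width: 0.0391
finger_force: 30.0
```

```bash
python3 -c "
from go import *
to(*w(0,yc[0]),.037,F[2]+np.pi)
s=snapshot('wrist');cv2.imwrite('pics/w4.png',s['image']); print(get_obs()['width'])"
```

```text
wz -0.02 dx dy dz [-0.027  0.012  5.337] rpy [-3.1409e+00 -8.0000e-04 -3.0549e+00] j6 [ 0.38 -1.27]
0.039017672006416725
```

View pics/w4.png

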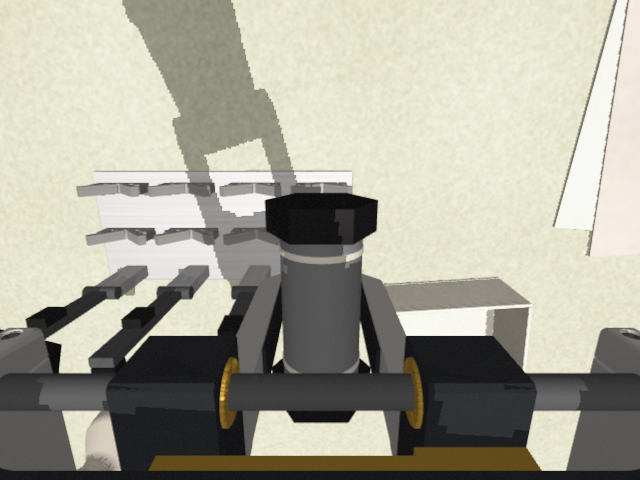

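Cartridge A is held squarely and lined up over cradle 1. I'll lower it.

Call:
{"method": "drive_tool", "body": {"commands": [[-0.02,0.01,0.7,0,0,0],[0,0,0.7,0,0,0],[0,0,0.7,0,0,0],[0,0,0.7,0,0,0],[0,0,0.7,0,0,0],[0,0,0.7,0,0,0],[0,0,0.4,0,0,0],[0,0,0.2,0,0,0],[0,0,0.2,0,0,0],[0,0,0.1,0,0,0],[0,0,0.1,0,0,0],[0,0,0.08,0,0,0],[0,0,0,0,0,0],[0,0,0,0,0,0]]}}

```text
time: 14.45
tool_pos: [0.5009, 0.2639, 0.0401]
ee_rot: [3.141, 0.0, -3.053]
wrist_force: [0.1, 0.7, -1.2]
width: 0.0397
finger_force: 30.0
```

```bash
python3 -c "
from go import *
to(*w(0,yc[0]),.037,F[2]+np.pi); print(get_obs()['wrist_force'])"
```

```text
wz -0.0 dx dy dz [-0.004 -0.029  0.078] rpy [ 3.1415e+00  5.0000e-04 -3.0533e+00] j6 [ 0.38 -1.27]
[ 0.07103786  0.69054809 -1.19103635]
```

Call:
{"method": "drive_tool", "body": {"commands": [[0,0,0.05,0,0,0],[0,0,0.05,0,0,0],[0,0,0,0,0,0],[0,0,0,0,0,0]]}}

```text
time: 14.95
tool_pos: [0.5012, 0.2634, 0.0366]
ee_rot: [-3.141, 0.001, -3.054]
wrist_force: [-0.9, -4.8, 3.9]
width: 0.0398
finger_force: 30.0
```

Call:
{"method": "drive_tool", "body": {"commands": [[0,0,0,0,0,0],[0,0,0,0,0,0],[0,0,0,0,0,0],[0,0,0,0,0,0],[0,0,0,0,0,0]], "gripper": 0.35}}

```text
time: 15.58
tool_pos: [0.5007, 0.2639, 0.0358]
ee_rot: [3.142, -0.0, -3.053]
wrist_force: [0.2, -0.4, 0.3]
width: 0.0614
finger_force: 0.0
```

Call:
{"method": "drive_tool", "body": {"commands": [[0,0,-0.3,0,0,0],[0,0,-0.6,0,0,0],[0,0,-0.8,0,0,0],[0,0,-0.9,0,0,0],[0,0,-0.9,0,0,0],[0,0,-0.9,0,0,0],[0,0,-0.9,0,0,0],[0,0,0,0,0,0],[0,0,0,0,0,0]]}}

```text
time: 16.7
tool_pos: [0.5005, 0.2636, 0.2474]
ee_rot: [-3.141, -0.001, -3.053]
wrist_force: [0.9, 0.3, -0.9]
width: 0.0612
finger_force: 0.0
```

```bash
cat > chk.py <<'E'
from fix import *
def loose(G,names=("scene","side","wrist")):
    L=[cloud(snapshot(n)).reshape(-1,3) for n in names]; P=np.concatenate(L); P=P[np.isfinite(P[:,0])]
    for k,g in G.items():
        try: print(k,cfit(P,*g).round(4))
        except Exception as e: print(k,"none",e)
def seated(i,names=("wrist",)):
    P=np.concatenate([cloud(snapshot(n)).reshape(-1,3) for n in names]);P=P[np.isfinite(P[:,0])]
    l=loc(P,[.5115,.1462,.0886]); l[:,1]-=yc[i]
    c=l[(abs(l[:,0])<.066)&(abs(l[:,1])<.03)&(l[:,2]>.054)&(l[:,2]<.085)]
    b=c[(abs(c[:,0])<.02)]
    f=lambda p: np.hypot(b[:,1]-p[0]-p[1]*b[:,0],b[:,2]-p[2]-p[3]*b[:,0])-.02
    r=least_squares(f,[0,0,.052,0],loss="soft_l1",f_scale=.001).x
    h=c[(c[:,2]>.06)]
    print("cradle",i+1,"y",r[0].round(4),"yaw",r[1].round(3),"z",r[2].round(4),"tilt",r[3].round(3),"x ext",np.percentile(h[:,0],[1,99]).round(4),len(b))
G=dict(A=(.577,-.164,.285),B=(.416,-.173,.293),C=(.586,-.323,-.095),D=(.432,-.341,-.524))
E
python3 - <<'E'
from chk import *
from go import to
seated(0); seated(0,("scene","side"))
del G["A"]; loose(G)
to(.5862,-.3229,.25,-.0947+np.pi)
E
```

```text
cradle 1 y -0.0001 yaw 0.001 z 0.0522 tilt 0.0 x ext [-0.0524  0.0524] 1348
cradle 1 y 0.0 yaw -0.0 z 0.0515 tilt -0.009 x ext [-0.0529  0.0544] 516
B [ 4.172e-01 -1.725e-01  2.280e-02  2.968e-01  2.000e-02  1.093e-01
  5.230e+02]
C [ 5.880e-01 -3.213e-01  2.380e-02 -9.030e-02  1.890e-02  1.068e-01
  3.000e+02]
D [ 4.350e-01 -3.392e-01  2.420e-02 -5.168e-01  1.770e-02  1.047e-01
  2.710e+02]
wz 1.83 dx dy dz [ -3.524 -14.394  -0.084] rpy [-3.1409e+00 -2.1000e-03 -3.0534e+00] j6 [ 0.38 -1.27]
```

A is fully home in cradle 1. Cartridge C is next, for cradle 2.

Call:
{"method": "drive_tool", "body": {"commands": [[0,0,0,0,0,0.91],[0,0,0,0,0,0.92],[-0.22,-0.9,0,0,0,0],[-0.22,-0.9,0,0,0,0],[-0.22,-0.9,0,0,0,0],[-0.22,-0.9,0,0,0,0],[-0.22,-0.9,0,0,0,0],[-0.22,-0.9,0,0,0,0],[-0.22,-0.9,0,0,0,0],[-0.22,-0.9,0,0,0,0],[-0.22,-0.9,0,0,0,0],[-0.22,-0.9,0,0,0,0],[-0.22,-0.9,0,0,0,0],[-0.22,-0.9,0,0,0,0],[-0.22,-0.9,0,0,0,0],[-0.22,-0.9,0,0,0,0],[-0.22,-0.9,0,0,0,0],[-0.22,-0.9,0,0,0,0],[0,0,0,0,0,0],[0,0,0,0,0,0]], "gripper": 0}}

```text
time: 19.5
tool_pos: [0.5863, -0.3223, 0.2474]
ee_rot: [3.14, -0.001, 3.047]
wrist_force: [-0.8, -0.7, 0.5]
width: 0.0938
finger_force: 0.0
```

Run:
```python
from chk import *
from go import to
loose(dict(C=G["C"],D=G["D"],B=G["B"]),("wrist",))
to(.5862,-.3229,.007,-.0947+np.pi)
```

```text
C [ 5.863e-01 -3.229e-01  2.340e-02 -9.430e-02  1.990e-02  1.053e-01
  1.970e+03]
D [ 4.335e-01 -3.414e-01  2.340e-02 -5.281e-01  1.990e-02  1.042e-01
  2.751e+03]
B [ 4.229e-01 -1.711e-01  2.340e-02  2.885e-01  1.990e-02  9.020e-02
  3.089e+03]
wz 0.01 dx dy dz [ 4.000e-03 -2.500e-02  6.021e+00] rpy [ 3.1409e+00 -2.0000e-04  3.0477e+00] j6 [-0.59 -2.06]
```

Call:
{"method": "drive_tool", "body": {"commands": [[0,-0.02,0.7,0,0,0],[0,0,0.8,0,0,0],[0,0,0.8,0,0,0],[0,0,0.8,0,0,0],[0,0,0.8,0,0,0],[0,0,0.8,0,0,0],[0,0,0.8,0,0,0],[0,0,0.5,0,0,0],[0,0,0,0,0,0],[0,0,0,0,0,0]]}}

```text
time: 20.8
tool_pos: [0.5874, -0.324, 0.0097]
ee_rot: [-3.14, 0.003, 3.047]
wrist_force: [1.0, 0.7, -1.0]
width: 0.094
finger_force: 0.0
```

Call:
{"method": "drive_tool", "body": {"commands": [[0,0,0,0,0,0],[0,0,0,0,0,0],[0,0,0,0,0,0],[0,0,0,0,0,0],[0,0,0,0,0,0],[0,0,0,0,0,0],[0,0,0,0,0,0],[0,0,0,0,0,0]], "gripper": 1}}

```text
time: 21.8
tool_pos: [0.5863, -0.3235, 0.0078]
ee_rot: [3.141, -0.0, 3.047]
wrist_force: [-0.0, 0.9, -0.4]
width: 0.0393
finger_force: 30.0
```

Call:
{"method": "drive_tool", "body": {"commands": [[0,0,-0.5,0,0,0],[0,0,-0.8,0,0,0],[0,0,-0.8,0,0,0],[0,0,-0.8,0,0,0],[0,0,-0.8,0,0,0],[0,0,-0.8,0,0,0],[0,0,-0.8,0,0,0],[0,0,-0.8,0,0,0],[0,0,0,0,0,0]]}}

```text
time: 22.92
tool_pos: [0.5874, -0.3246, 0.257]
ee_rot: [-3.137, 0.008, 3.047]
wrist_force: [-0.3, -0.6, -1.6]
width: 0.0392
finger_force: 30.0
```

```bash
python3 -c "
from go import *
to(*w(0,yc[1]),.25,F[2]+np.pi); print(get_obs()['width'],w(0,yc[1]))"
```

```text
wz -1.84 dx dy dz [ 0.848 12.867  0.176] rpy [-3.1373  0.0077  3.0467] j6 [-0.59 -2.07]
0.03918982944844577 (np.float64(0.5080491190178937), np.float64(0.18504702588934369))
```

Call:
{"method": "drive_tool", "body": {"commands": [[0,0,0,0,0,-0.92],[0,0,0,0,0,-0.92],[0.06,0.92,0,0,0,0],[0.06,0.92,0,0,0,0],[0.06,0.92,0,0,0,0],[0.06,0.92,0,0,0,0],[0.06,0.92,0,0,0,0],[0.06,0.92,0,0,0,0],[0.06,0.92,0,0,0,0],[0.06,0.92,0,0,0,0],[0.06,0.92,0,0,0,0],[0.06,0.92,0,0,0,0],[0.06,0.92,0,0,0,0],[0.06,0.92,0,0,0,0],[0.06,0.92,0,0,0,0],[0.06,0.9,0,0,0,0],[0,0,0,0,0,0],[0,0,0,0,0,0],[0,0,0,0,0,0]]}}

```text
time: 25.3
tool_pos: [0.5071, 0.1846, 0.2514]
ee_rot: [-3.141, -0.001, -3.054]
wrist_force: [-0.5, -0.6, -2.9]
width: 0.0396
finger_force: 30.0
```

```bash
cat > held.py <<'E'
from fix import *
from go import to,w,F
import sys
def held(i):  # pose of the held barrel in the tool: by the wrist cloud
    o=get_obs(); P=cloud(snapshot("wrist")).reshape(-1,3); P=P[np.isfinite(P[:,0])]
    x,y,z=o["tool_pos"]; l=loc(P,[x,y,F[2]]); l[:,2]-=z
    b=l[(l[:,0]>-.036)&(l[:,0]<-.012)&(abs(l[:,1])<.019)&(l[:,2]>.01)&(l[:,2]<.06)]
    f=lambda p: np.hypot(b[:,1]-p[0]-p[1]*b[:,0],b[:,2]-p[2]-p[3]*b[:,0])-.02
    r=least_squares(f,[0,0,.016,0],loss="soft_l1",f_scale=.001).x
    e=l[(abs(l[:,1])<.015)&(l[:,2]>-.005)&(l[:,2]<.03)]
    print("held y,yaw,z,tilt",r.round(4),len(b),"near end x",np.percentile(e[e[:,0]<-.03][:,0],1).round(4),"w",o["width"].round(4))
    to(*w(0,yc[i]),.0365,F[2]+np.pi)
held(int(sys.argv[1])-1)
E
python3 held.py 2
```

```text
Traceback (most recent call last):
  File "held.py", line 13, in <module>
    held(int(sys.argv[1])-1)
    ~~~~^^^^^^^^^^^^^^^^^^^^
  File "held.py", line 11, in held
    print("held y,yaw,z,tilt",r.round(4),len(b),"near end x",np.percentile(e[e[:,0]<-.03][:,0],1).round(4),"w",o["width"].round(4))
                                                                                                               ^^^^^^^^^^^^^^^^
AttributeError: 'float' object has no attribute 'round'
```

```bash
sed -i 's/o\["width"\].round(4)/round(o["width"],4)/' held.py; python3 held.py 2
```

```text
held y,yaw,z,tilt [ 0.0002  0.0004  0.0152 -0.0106] 3948 near end x -0.0531 w 0.0395
wz -0.01 dx dy dz [-0.022  0.008  5.382] rpy [-3.1414e+00 -1.0000e-04 -3.0539e+00] j6 [ 0.24 -1.41]
```

Call:
{"method": "drive_tool", "body": {"commands": [[-0.02,0.01,0.7,0,0,0],[0,0,0.7,0,0,0],[0,0,0.7,0,0,0],[0,0,0.7,0,0,0],[0,0,0.7,0,0,0],[0,0,0.7,0,0,0],[0,0,0.4,0,0,0],[0,0,0.2,0,0,0],[0,0,0.2,0,0,0],[0,0,0.15,0,0,0],[0,0,0.1,0,0,0],[0,0,0.06,0,0,0],[0,0,0.04,0,0,0],[0,0,0,0,0,0],[0,0,0,0,0,0]]}}

```text
time: 27.28
tool_pos: [0.5079, 0.1861, 0.0381]
ee_rot: [3.142, 0.0, -3.052]
wrist_force: [0.3, 0.5, -2.2]
width: 0.0392
finger_force: 30.0
```

Call:
{"method": "drive_tool", "body": {"commands": [[0,0,0.04,0,0,0],[0,0,0,0,0,0],[0,0,0,0,0,0]]}}

```text
time: 27.65
tool_pos: [0.5084, 0.1857, 0.0372]
ee_rot: [-3.141, 0.001, -3.052]
wrist_force: [-0.3, -4.2, 5.0]
width: 0.0393
finger_force: 30.0
```

Call:
{"method": "drive_tool", "body": {"commands": [[0,0,0,0,0,0],[0,0,0,0,0,0],[0,0,0,0,0,0],[0,0,0,0,0,0],[0,0,0,0,0,0]], "gripper": 0.35}}

```text
time: 28.28
tool_pos: [0.5078, 0.1862, 0.0362]
ee_rot: [3.142, -0.0, -3.052]
wrist_force: [0.6, -0.6, 0.3]
width: 0.0608
finger_force: 0.0
```

Call:
{"method": "drive_tool", "body": {"commands": [[0,0,-0.3,0,0,0],[0,0,-0.6,0,0,0],[0,0,-0.8,0,0,0],[0,0,-0.9,0,0,0],[0,0,-0.9,0,0,0],[0,0,-0.9,0,0,0],[0,0,-0.9,0,0,0],[0,0,0,0,0,0],[0,0,0,0,0,0]]}}

```text
time: 29.4
tool_pos: [0.5075, 0.186, 0.2478]
ee_rot: [-3.141, -0.001, -3.052]
wrist_force: [-0.3, -0.8, -0.6]
width: 0.0609
finger_force: 0.0
```

Run:
```python
from chk import *
from go import to
seated(1); loose(dict(B=G["B"],D=G["D"]),("scene","side"))
to(.4162,-.1729,.25,.2935+np.pi)
```

```text
cradle 2 y -0.0001 yaw 0.001 z 0.0522 tilt -0.003 x ext [-0.0522  0.0525] 1348
B [ 4.173e-01 -1.721e-01  2.310e-02  2.977e-01  1.950e-02  1.086e-01
  5.190e+02]
D [ 4.326e-01 -3.394e-01  2.360e-02 -5.108e-01  1.870e-02  1.074e-01
  3.970e+02]
wz -2.04 dx dy dz [ 4.768 -7.929 -0.091] rpy [-3.1411 -0.0033 -3.0524] j6 [ 0.25 -1.41]
```

Call:
{"method": "drive_tool", "body": {"commands": [[0,0,0,0,0,-0.68],[0,0,0,0,0,-0.68],[0,0,0,0,0,-0.68],[0.53,-0.88,0,0,0,0],[0.53,-0.88,0,0,0,0],[0.53,-0.88,0,0,0,0],[0.53,-0.88,0,0,0,0],[0.53,-0.88,0,0,0,0],[0.53,-0.88,0,0,0,0],[0.53,-0.88,0,0,0,0],[0.53,-0.88,0,0,0,0],[0.53,-0.88,0,0,0,0],[0,0,0,0,0,0],[0,0,0,0,0,0]], "gripper": 0}}

```text
time: 31.3
tool_pos: [0.4165, -0.1717, 0.2475]
ee_rot: [3.14, -0.001, -2.848]
wrist_force: [-0.3, 0.3, -0.1]
width: 0.094
finger_force: 0.0
```

Run:
```python
from chk import *
from go import to
loose(dict(D=G["D"],B=G["B"]),("wrist",))
to(.4162,-.1729,.0075,.2935+np.pi)
```

```text
D [ 4.331e-01 -3.410e-01  2.350e-02 -5.286e-01  1.990e-02  1.052e-01
  2.151e+03]
B [ 4.158e-01 -1.731e-01  2.340e-02  2.936e-01  1.990e-02  1.052e-01
  1.975e+03]
wz 0.01 dx dy dz [ 0.024 -0.032  6.005] rpy [ 3.1403e+00 -4.0000e-04 -2.8474e+00] j6 [-0.52 -2.38]
```

Call:
{"method": "drive_tool", "body": {"commands": [[0.02,-0.03,0.7,0,0,0],[0,0,0.8,0,0,0],[0,0,0.8,0,0,0],[0,0,0.8,0,0,0],[0,0,0.8,0,0,0],[0,0,0.8,0,0,0],[0,0,0.8,0,0,0],[0,0,0.5,0,0,0],[0,0,0,0,0,0],[0,0,0,0,0,0]]}}

```text
time: 32.6
tool_pos: [0.4172, -0.1734, 0.0093]
ee_rot: [-3.141, 0.001, -2.847]
wrist_force: [-1.0, 0.8, -0.0]
width: 0.0944
finger_force: 0.0
```

Call:
{"method": "drive_tool", "body": {"commands": [[0,0,0,0,0,0],[0,0,0,0,0,0],[0,0,0,0,0,0],[0,0,0,0,0,0],[0,0,0,0,0,0],[0,0,0,0,0,0],[0,0,0,0,0,0],[0,0,0,0,0,0]], "gripper": 1}}

```text
time: 33.6
tool_pos: [0.4162, -0.1736, 0.0082]
ee_rot: [3.141, -0.0, -2.848]
wrist_force: [-0.4, 0.7, 0.8]
width: 0.0397
finger_force: 30.0
```

Call:
{"method": "drive_tool", "body": {"commands": [[0,0,-0.5,0,0,0],[0,0,-0.8,0,0,0],[0,0,-0.8,0,0,0],[0,0,-0.8,0,0,0],[0,0,-0.8,0,0,0],[0,0,-0.8,0,0,0],[0,0,-0.8,0,0,0],[0,0,-0.7,0,0,0],[0,0,0,0,0,0]]}}

```text
time: 34.72
tool_pos: [0.4172, -0.1743, 0.2503]
ee_rot: [-3.138, 0.003, -2.848]
wrist_force: [-0.2, -0.2, -1.7]
width: 0.0393
finger_force: 30.0
```

```bash
python3 -c "
from go import *
to(*w(0,yc[2]),.25,F[2]+np.pi); print(get_obs()['width'],w(0,yc[2]))"
```

```text
wz 2.05 dx dy dz [-3.056  6.799  0.007] rpy [-3.138   0.0032 -2.8484] j6 [-0.52 -2.39]
0.03928786904052869 (np.float64(0.5149508809821062), np.float64(0.10735297411065632))
```

Call:
{"method": "drive_tool", "body": {"commands": [[0,0,0,0,0,0.68],[0,0,0,0,0,0.68],[0,0,0,0,0,0.69],[-0.38,0.85,0,0,0,0],[-0.38,0.85,0,0,0,0],[-0.38,0.85,0,0,0,0],[-0.38,0.85,0,0,0,0],[-0.38,0.85,0,0,0,0],[-0.38,0.85,0,0,0,0],[-0.38,0.85,0,0,0,0],[-0.38,0.85,0,0,0,0],[0,0,0,0,0,0],[0,0,0,0,0,0],[0,0,0,0,0,0]]}}

```text
time: 36.48
tool_pos: [0.5131, 0.107, 0.2477]
ee_rot: [-3.141, -0.001, -3.055]
wrist_force: [-0.8, 0.0, -2.6]
width: 0.0391
finger_force: 30.0
```

```bash
python3 held.py 3
```

```text
held y,yaw,z,tilt [ 0.0001 -0.0027  0.0148 -0.0084] 3937 near end x -0.0534 w 0.0391
wz -0.02 dx dy dz [-0.045  0.006  5.288] rpy [-3.1413e+00 -3.0000e-04 -3.0548e+00] j6 [ 0.1  -1.56]
```

Call:
{"method": "drive_tool", "body": {"commands": [[-0.04,0.01,0.7,0,0,0],[0,0,0.7,0,0,0],[0,0,0.7,0,0,0],[0,0,0.7,0,0,0],[0,0,0.7,0,0,0],[0,0,0.7,0,0,0],[0,0,0.4,0,0,0],[0,0,0.2,0,0,0],[0,0,0.2,0,0,0],[0,0,0.1,0,0,0],[0,0,0.08,0,0,0],[0,0,0.06,0,0,0],[0,0,0.04,0,0,0],[0,0,0,0,0,0],[0,0,0,0,0,0]]}}

```text
time: 38.4
tool_pos: [0.5155, 0.1081, 0.0378]
ee_rot: [-3.141, 0.001, -3.053]
wrist_force: [-0.6, -2.2, 2.7]
width: 0.0392
finger_force: 30.0
```

Call:
{"method": "drive_tool", "body": {"commands": [[0,0,0,0,0,0],[0,0,0,0,0,0],[0,0,0,0,0,0],[0,0,0,0,0,0],[0,0,0,0,0,0]], "gripper": 0.35}}

```text
time: 39.02
tool_pos: [0.515, 0.1086, 0.037]
ee_rot: [3.142, -0.0, -3.053]
wrist_force: [0.4, 1.2, -0.3]
width: 0.0614
finger_force: 0.0
```

Call:
{"method": "drive_tool", "body": {"commands": [[0,0,-0.3,0,0,0],[0,0,-0.6,0,0,0],[0,0,-0.8,0,0,0],[0,0,-0.9,0,0,0],[0,0,-0.9,0,0,0],[0,0,-0.9,0,0,0],[0,0,-0.9,0,0,0],[0,0,0,0,0,0],[0,0,0,0,0,0]]}}

```text
time: 40.15
tool_pos: [0.5147, 0.1085, 0.2486]
ee_rot: [3.142, -0.001, -3.053]
wrist_force: [0.9, -0.4, -0.5]
width: 0.061
finger_force: 0.0
```

Run:
```python
from chk import *
from go import to
seated(2); loose(dict(D=G["D"]),("scene","side"))
to(.4331,-.3413,.25,-.5275+np.pi)
```

```text
cradle 3 y -0.0001 yaw -0.002 z 0.0522 tilt 0.003 x ext [-0.052   0.0526] 1334
D [ 4.324e-01 -3.403e-01  2.360e-02 -5.303e-01  1.910e-02  1.073e-01
  5.140e+02]
wz 6.16 dx dy dz [ -3.907 -10.735  -0.069] rpy [-3.1416 -0.0033 -3.0534] j6 [ 0.1  -1.56]
```

Call:
{"method": "drive_tool", "body": {"commands": [[0,0,0,0,0,0.88],[0,0,0,0,0,0.88],[0,0,0,0,0,0.88],[0,0,0,0,0,0.88],[0,0,0,0,0,0.88],[0,0,0,0,0,0.88],[0,0,0,0,0,0.88],[-0.325,-0.895,0,0,0,0],[-0.325,-0.895,0,0,0,0],[-0.325,-0.895,0,0,0,0],[-0.325,-0.895,0,0,0,0],[-0.325,-0.895,0,0,0,0],[-0.325,-0.895,0,0,0,0],[-0.325,-0.895,0,0,0,0],[-0.325,-0.895,0,0,0,0],[-0.325,-0.895,0,0,0,0],[-0.325,-0.895,0,0,0,0],[-0.325,-0.895,0,0,0,0],[-0.325,-0.895,0,0,0,0],[0,0,0,0,0,0]], "gripper": 0}}

```text
time: 42.8
tool_pos: [0.4322, -0.3428, 0.2469]
ee_rot: [3.141, -0.004, 2.61]
wrist_force: [-0.3, -0.3, 0.6]
width: 0.094
finger_force: 0.0
```

Run:
```python
from chk import *
from go import to
loose(dict(D=G["D"]),("wrist",))
to(.4331,-.3413,.0075,-.5275+np.pi)
```

```text
D [ 4.328e-01 -3.413e-01  2.340e-02 -5.263e-01  1.990e-02  1.048e-01
  1.980e+03]
wz -0.02 dx dy dz [-5.000e-03  9.000e-03  5.997e+00] rpy [ 3.1403e+00 -3.1000e-03  2.6119e+00] j6 [-0.77 -1.81]
```

Call:
{"method": "drive_tool", "body": {"commands": [[0,0,0.7,0,0,0],[0,0,0.8,0,0,0],[0,0,0.8,0,0,0],[0,0,0.8,0,0,0],[0,0,0.8,0,0,0],[0,0,0.8,0,0,0],[0,0,0.8,0,0,0],[0,0,0.5,0,0,0],[0,0,0,0,0,0],[0,0,0,0,0,0]]}}

```text
time: 44.1
tool_pos: [0.4342, -0.3409, 0.0101]
ee_rot: [-3.142, 0.001, 2.615]
wrist_force: [0.6, 0.0, -0.1]
width: 0.0939
finger_force: 0.0
```

Call:
{"method": "drive_tool", "body": {"commands": [[0,0,0,0,0,0],[0,0,0,0,0,0],[0,0,0,0,0,0],[0,0,0,0,0,0],[0,0,0,0,0,0],[0,0,0,0,0,0],[0,0,0,0,0,0],[0,0,0,0,0,0]], "gripper": 1}}

```text
time: 45.1
tool_pos: [0.4334, -0.3413, 0.0091]
ee_rot: [-3.142, -0.0, 2.614]
wrist_force: [-0.0, -0.4, 0.6]
width: 0.0392
finger_force: 30.0
```

Call:
{"method": "drive_tool", "body": {"commands": [[0,0,-0.5,0,0,0],[0,0,-0.8,0,0,0],[0,0,-0.8,0,0,0],[0,0,-0.8,0,0,0],[0,0,-0.8,0,0,0],[0,0,-0.8,0,0,0],[0,0,-0.8,0,0,0],[0,0,-0.7,0,0,0],[0,0,0,0,0,0]]}}

```text
time: 46.22
tool_pos: [0.4342, -0.3419, 0.2514]
ee_rot: [-3.141, 0.005, 2.614]
wrist_force: [-0.2, -0.6, -2.2]
width: 0.0396
finger_force: 30.0
```

```bash
python3 -c "
from go import *
to(*w(0,yc[3]),.25,F[2]+np.pi); print(get_obs()['width'],w(0,yc[3]))"
```

```text
wz -6.16 dx dy dz [-3.004  9.059  0.035] rpy [-3.1406  0.0048  2.6139] j6 [-0.77 -1.81]
0.03964765337622783 (np.float64(0.5218526429463185), np.float64(0.02965892233196897))
```

Call:
{"method": "drive_tool", "body": {"commands": [[0,0,0,0,0,-0.88],[0,0,0,0,0,-0.88],[0,0,0,0,0,-0.88],[0,0,0,0,0,-0.88],[0,0,0,0,0,-0.88],[0,0,0,0,0,-0.88],[0,0,0,0,0,-0.88],[-0.3,0.9,0,0,0,0],[-0.3,0.9,0,0,0,0],[-0.3,0.9,0,0,0,0],[-0.3,0.9,0,0,0,0],[-0.3,0.9,0,0,0,0],[-0.3,0.9,0,0,0,0],[-0.3,0.9,0,0,0,0],[-0.3,0.9,0,0,0,0],[-0.3,0.9,0,0,0,0],[-0.3,0.96,0,0,0,0],[0,0,0,0,0,0],[0,0,0,0,0,0],[0,0,0,0,0,0]]}}

```text
time: 48.72
tool_pos: [0.5207, 0.0293, 0.2484]
ee_rot: [-3.141, -0.001, -3.055]
wrist_force: [0.2, -0.2, -1.3]
width: 0.0392
finger_force: 30.0
```

```bash
python3 held.py 4
```

```text
held y,yaw,z,tilt [ 0.     -0.0053  0.014  -0.0094] 3898 near end x -0.0531 w 0.0392
wz -0.02 dx dy dz [-0.027  0.007  5.306] rpy [-3.1414e+00 -5.0000e-04 -3.0551e+00] j6 [-0.05 -1.71]
```

Call:
{"method": "drive_tool", "body": {"commands": [[-0.03,0.01,0.7,0,0,0],[0,0,0.7,0,0,0],[0,0,0.7,0,0,0],[0,0,0.7,0,0,0],[0,0,0.7,0,0,0],[0,0,0.7,0,0,0],[0,0,0.4,0,0,0],[0,0,0.2,0,0,0],[0,0,0.2,0,0,0],[0,0,0.1,0,0,0],[0,0,0.08,0,0,0],[0,0,0.06,0,0,0],[0,0,0.04,0,0,0],[0,0,0,0,0,0],[0,0,0,0,0,0]]}}

```text
time: 50.65
tool_pos: [0.5227, 0.0304, 0.0386]
ee_rot: [-3.141, 0.001, -3.053]
wrist_force: [-0.3, -2.4, 1.6]
width: 0.0399
finger_force: 30.0
```

Call:
{"method": "drive_tool", "body": {"commands": [[0,0,0,0,0,0],[0,0,0,0,0,0],[0,0,0,0,0,0],[0,0,0,0,0,0],[0,0,0,0,0,0]], "gripper": 0.35}}

```text
time: 51.28
tool_pos: [0.5222, 0.0309, 0.0378]
ee_rot: [3.141, -0.0, -3.053]
wrist_force: [-1.1, -0.2, -0.7]
width: 0.061
finger_force: 0.0
```

Call:
{"method": "drive_tool", "body": {"commands": [[0,0,-0.3,0,0,0],[0,0,-0.6,0,0,0],[0,0,-0.8,0,0,0],[0,0,-0.9,0,0,0],[0,0,-0.9,0,0,0],[0,0,-0.9,0,0,0],[0,0,-0.9,0,0,0],[0,0,0,0,0,0],[0,0,0,0,0,0]]}}

```text
time: 52.4
tool_pos: [0.5219, 0.0308, 0.2494]
ee_rot: [3.142, -0.001, -3.053]
wrist_force: [0.2, 0.2, -0.2]
width: 0.0614
finger_force: 0.0
```

```bash
cat > strap.py <<'E'
from chk import *
def straps():
    for nm in("scene","side"):
        s=snapshot(nm); P=cloud(s).reshape(-1,3); I=s["image"].reshape(-1,3).max(1)
        ok=np.isfinite(P[:,0])&(I<90); P=P[ok]; l=loc(P,[.5115,.1462,.0886])
        for i,y in enumerate(yc):
            q=l[(abs(l[:,1]-y)<.015)&(l[:,2]>.125)&(l[:,2]<.23)&(l[:,0]>.03)&(l[:,0]<.17)]
            if len(q)<20: print(nm,i+1,"no",len(q)); continue
            st=q[q[:,2]<.17]
            r=np.hypot(q[:,0]-.075,q[:,2]-.086)
            a=np.polyfit(st[:,2],st[:,0],1) if len(st)>20 else [np.nan]*2
            print(nm,i+1,"n",len(q),"y",np.percentile(q[:,1]-y,[2,50,98]).round(3),"x far",np.percentile(q[:,0],98).round(3),"ztop",np.percentile(q[:,2],99).round(3),"slope dx/dz",np.round(a[0],3),"rmax",np.percentile(r,98).round(3))
E
python3 - <<'E'
from strap import *
seated(3)
straps()
E
```

```text
cradle 4 y -0.0 yaw -0.003 z 0.0522 tilt -0.001 x ext [-0.0517  0.0531] 1343
scene 1 n 428 y [-0.007  0.006  0.01 ] x far 0.123 ztop 0.214 slope dx/dz 0.088 rmax 0.133
scene 2 n 422 y [-0.008  0.006  0.01 ] x far 0.112 ztop 0.216 slope dx/dz -0.011 rmax 0.132
scene 3 n 388 y [-0.008  0.006  0.011] x far 0.098 ztop 0.217 slope dx/dz -0.121 rmax 0.132
scene 4 n 349 y [-0.007  0.006  0.011] x far 0.097 ztop 0.218 slope dx/dz -0.124 rmax 0.132
side 1 n 347 y [-0.007  0.005  0.01 ] x far 0.119 ztop 0.215 slope dx/dz 0.008 rmax 0.132
side 2 n 305 y [-0.006  0.006  0.01 ] x far 0.109 ztop 0.217 slope dx/dz -0.074 rmax 0.133
side 3 n 255 y [-0.007  0.007  0.01 ] x far 0.094 ztop 0.218 slope dx/dz -0.2 rmax 0.132
side 4 n 242 y [-0.007  0.007  0.01 ] x far 0.093 ztop 0.218 slope dx/dz -0.196 rmax 0.132
```

All four cartridges are seated. Now strap 4: shut the fingers, go behind the tab and pull it over.

Call:
{"method": "drive_tool", "body": {"commands": [[-0.9,0,0,0,0,0],[-0.9,0,0,0,0,0],[-0.9,0,0,0,0,0],[-0.9,-0.03,0,0,0,0],[0,0,0,0,0,0],[0,0,0.5,0,0,0],[0,0,0.5,0,0,0],[0,0,0.45,0,0,0],[0,0,0,0,0,0],[0,0,0,0,0,0]], "gripper": 1}}

```text
time: 53.8
tool_pos: [0.6657, 0.0423, 0.1927]
ee_rot: [-3.141, 0.001, -3.053]
wrist_force: [0.1, 0.6, 0.5]
width: 0.0004
finger_force: 0.0
```

```bash
cat >> go.py <<'E'
def lp(i): # tool in cradle frame, mm
    o=get_obs(); p=o["tool_pos"]; c,s=np.cos(F[2]),np.sin(F[2]); d=p[:2]-F[:2]
    print("xl %.1f yl %.1f z %.1f mm"%((c*d[0]+s*d[1])*1e3,(-s*d[0]+c*d[1]-yc[i-1])*1e3,p[2]*1e3),"F",o["wrist_force"].round(1),"w",round(o["width"],4),o["ee_rot"].round(3))
E
python3 -c "
from go import *
lp(4)
s=snapshot('side');cv2.imwrite('pics/s5.png',cv2.resize(s['image'][120:400,160:480],None,fx=2,fy=2))"
```

```text
xl 144.4 yl -0.1 z 192.7 mm F [0.1 0.6 0.5] w 0.0004 [-3.141e+00  1.000e-03 -3.053e+00]
```

View pics/s5.png

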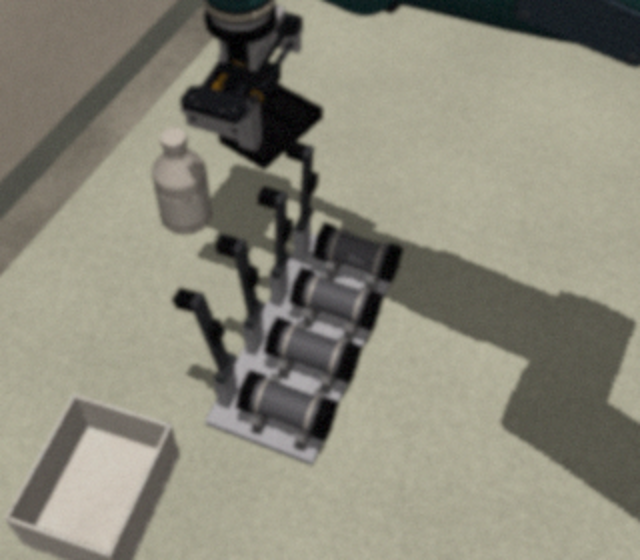

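The side view shows the shut fingers just behind strap 4's tab at about (290,150), with four seated cartridges below. Now I'll pull the strap over.

Call:
{"method": "drive_tool", "body": {"commands": [[0.44,0,0.03,0,0,0],[0.44,0,0.03,0,0,0],[0.4,0,-0.03,0,0,0],[0.4,0,-0.03,0,0,0],[0.43,0,0.08,0,0,0],[0.43,0,0.09,0,0,0],[0.27,0,0.12,0,0,0],[0.27,0,0.13,0,0,0],[0.23,0,0.17,0,0,0],[0.23,0,0.18,0,0,0],[0,0,0,0,0,0]]}}

```text
time: 55.22
tool_pos: [0.5234, 0.0297, 0.1598]
ee_rot: [3.141, -0.003, -3.054]
wrist_force: [0.1, -0.5, -0.7]
width: 0.0007
finger_force: 0.4
```

```bash
python3 -c "
from go import *
lp(4)
s=snapshot('side');cv2.imwrite('pics/s6.png',cv2.resize(s['image'][120:400,160:480],None,fx=2,fy=2))"
```

```text
xl 1.6 yl -0.1 z 159.8 mm F [ 0.1 -0.5 -0.7] w 0.0007 [ 3.141e+00 -3.000e-03 -3.054e+00]
```

View pics/s6.png

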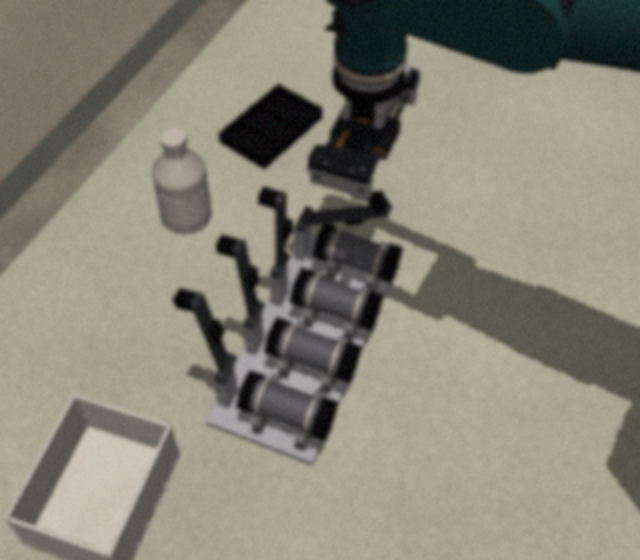

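Strap 4 has swung to about 0.5 rad, with its tab at (380,203). Now I'll lift, step over it and press the tab down.

Call:
{"method": "drive_tool", "body": {"commands": [[0,0,-0.75,0,0,0],[0.5,0,0,0,0,0],[0.1,0,0.35,0,0,0],[0,0,0.35,0,0,0],[0.1,0,0.11,0,0,0],[0.17,0,0.26,0,0,0],[0.14,0,0.28,0,0,0],[0.11,0,0.29,0,0,0],[0.08,0,0.3,0,0,0],[0,0,0.05,0,0,0],[0,0,0,0,0,0],[0,0,0,0,0,0]]}}

```text
time: 56.78
tool_pos: [0.4764, 0.0256, 0.1121]
ee_rot: [-3.141, -0.001, -3.053]
wrist_force: [-2.3, -0.1, 6.1]
width: 0.0007
finger_force: 3.1
```

```bash
python3 -c "
from go import *
lp(4)"
```

```text
xl -45.7 yl -0.0 z 112.1 mm F [-2.3 -0.1  6.1] w 0.0007 [-3.141e+00 -1.000e-03 -3.053e+00]
```

Call:
{"method": "drive_tool", "body": {"commands": [[0,0,0.04,0,0,0],[0,0,0.04,0,0,0],[0,0,0,0,0,0],[0,0,0,0,0,0]]}}

```text
time: 57.28
tool_pos: [0.4764, 0.0255, 0.1117]
ee_rot: [-3.141, 0.001, -3.053]
wrist_force: [-6.4, 1.1, 16.9]
width: 0.0006
finger_force: 8.7
```

Call:
{"method": "drive_tool", "body": {"commands": [[0,0,-0.5,0,0,0],[0,0,-0.8,0,0,0],[0,0,-0.8,0,0,0],[0,0,-0.8,0,0,0],[0,0,-0.65,0,0,0],[-0.8,0.325,0,0,0,0],[-0.8,0.325,0,0,0,0],[-0.8,0.325,0,0,0,0],[-0.8,0.325,0,0,0,0],[-0.8,0.325,0,0,0,0],[-0.8,0.325,0,0,0,0],[0,0,0,0,0,0],[0,0,0.5,0,0,0],[0,0,0.5,0,0,0],[0,0,0.45,0,0,0],[0,0,0,0,0,0],[0,0,0,0,0,0]]}}

```text
time: 59.4
tool_pos: [0.6613, 0.1201, 0.1931]
ee_rot: [-3.142, 0.001, -3.054]
wrist_force: [-0.4, 0.0, 1.5]
width: 0.0003
finger_force: 0.0
```

```bash
cat >> strap.py <<'E'
def down(i):
    # strap i (0-based) when closed: fit its top plane, from scene+side, in the cradle frame
    for nm in("scene","side","wrist"):
        P=cloud(snapshot(nm)).reshape(-1,3); P=P[np.isfinite(P[:,0])]; l=loc(P,[.5115,.1462,.0886]); l[:,1]-=yc[i]
        q=l[(abs(l[:,1])<.007)&(l[:,0]>-.034)&(l[:,0]<.06)&(l[:,2]>.075)&(l[:,2]<.13)]
        t=l[(abs(l[:,1])<.007)&(abs(l[:,0]+.047)<.006)&(l[:,2]>.1)&(l[:,2]<.14)]
        if len(q)>30:
            a=np.polyfit(q[:,0],q[:,2],1); print(nm,"strap",i+1,"angle~",round(-a[0],4),"z at 0",round(a[1],4),len(q),"tab z",np.median(t[:,2]).round(4) if len(t) else None)
        else: print(nm,"strap",i+1,"few",len(q))
E
python3 -c "
from strap import *
from go import lp
lp(3); down(3)"
```

```text
xl 146.9 yl -0.3 z 193.1 mm F [-0.4  0.   1.5] w 0.0003 [-3.142e+00  1.000e-03 -3.054e+00]
scene strap 4 angle~ 0.0192 z at 0 0.0897 90 tab z 0.11
side strap 4 angle~ 0.0033 z at 0 0.0892 173 tab z 0.112
wrist strap 4 angle~ -0.0023 z at 0 0.0902 2438 tab z None
```

Strap 4 is home. Strap 3 next.

Call:
{"method": "drive_tool", "body": {"commands": [[0.47,0,0.03,0,0,0],[0.47,0,0.03,0,0,0],[0.4,0,-0.03,0,0,0],[0.4,0,-0.03,0,0,0],[0.43,0,0.08,0,0,0],[0.43,0,0.09,0,0,0],[0.27,0,0.12,0,0,0],[0.27,0,0.13,0,0,0],[0.23,0,0.17,0,0,0],[0.23,0,0.18,0,0,0],[0,0,0,0,0,0]]}}

```text
time: 60.92
tool_pos: [0.5167, 0.1075, 0.1603]
ee_rot: [-3.142, -0.002, -3.053]
wrist_force: [1.9, -0.4, -1.9]
width: 0.0007
finger_force: 0.8
```

Call:
{"method": "drive_tool", "body": {"commands": [[0,0,-0.75,0,0,0],[0.5,0,0,0,0,0],[0.1,0,0.35,0,0,0],[0,0,0.35,0,0,0],[0.1,0,0.11,0,0,0],[0.17,0,0.26,0,0,0],[0.14,0,0.28,0,0,0],[0.11,0,0.29,0,0,0],[0.08,0,0.3,0,0,0],[0,0,0.05,0,0,0],[0,0,0,0,0,0],[0,0,0,0,0,0]]}}

```text
time: 62.42
tool_pos: [0.4693, 0.1032, 0.1121]
ee_rot: [-3.142, -0.001, -3.053]
wrist_force: [-2.3, -0.1, 5.1]
width: 0.0007
finger_force: 2.6
```

Call:
{"method": "drive_tool", "body": {"commands": [[0,0,0.04,0,0,0],[0,0,0.04,0,0,0],[0,0,0,0,0,0],[0,0,0,0,0,0]]}}

```text
time: 62.92
tool_pos: [0.4694, 0.1033, 0.1117]
ee_rot: [-3.141, -0.0, -3.053]
wrist_force: [-6.7, -0.5, 16.5]
width: 0.0006
finger_force: 8.2
```

Same result, home. Strap 2.

Call:
{"method": "drive_tool", "body": {"commands": [[0,0,-0.5,0,0,0],[0,0,-0.8,0,0,0],[0,0,-0.8,0,0,0],[0,0,-0.8,0,0,0],[0,0,-0.65,0,0,0],[-0.8,0.325,0,0,0,0],[-0.8,0.325,0,0,0,0],[-0.8,0.325,0,0,0,0],[-0.8,0.325,0,0,0,0],[-0.8,0.325,0,0,0,0],[-0.8,0.325,0,0,0,0],[0,0,0,0,0,0],[0,0,0.5,0,0,0],[0,0,0.5,0,0,0],[0,0,0.45,0,0,0],[0,0,0,0,0,0],[0,0,0,0,0,0]]}}

```text
time: 65.05
tool_pos: [0.6544, 0.1979, 0.1936]
ee_rot: [3.141, 0.001, -3.053]
wrist_force: [-0.2, -0.4, -0.0]
width: 0.0004
finger_force: 0.0
```

```bash
python3 -c "
from strap import *
from go import lp
lp(2); down(2)"
```

```text
xl 146.9 yl -0.2 z 193.6 mm F [-0.2 -0.4 -0. ] w 0.0004 [ 3.141e+00  1.000e-03 -3.053e+00]
scene strap 3 angle~ 0.0087 z at 0 0.0892 104 tab z 0.1113
side strap 3 angle~ 0.0054 z at 0 0.0892 190 tab z 0.1116
wrist strap 3 angle~ -0.0011 z at 0 0.0901 2456 tab z None
```

Call:
{"method": "drive_tool", "body": {"commands": [[0.47,0,0.03,0,0,0],[0.47,0,0.03,0,0,0],[0.4,0,-0.03,0,0,0],[0.4,0,-0.03,0,0,0],[0.43,0,0.08,0,0,0],[0.43,0,0.09,0,0,0],[0.27,0,0.12,0,0,0],[0.27,0,0.13,0,0,0],[0.23,0,0.17,0,0,0],[0.23,0,0.18,0,0,0],[0,0,0,0,0,0]]}}

```text
time: 66.58
tool_pos: [0.5098, 0.1851, 0.1606]
ee_rot: [-3.141, -0.002, -3.053]
wrist_force: [1.3, 0.3, -1.1]
width: 0.0005
finger_force: 0.7
```

Call:
{"method": "drive_tool", "body": {"commands": [[0,0,-0.75,0,0,0],[0.5,0,0,0,0,0],[0.1,0,0.35,0,0,0],[0,0,0.35,0,0,0],[0.1,0,0.11,0,0,0],[0.17,0,0.26,0,0,0],[0.14,0,0.28,0,0,0],[0.11,0,0.29,0,0,0],[0.08,0,0.3,0,0,0],[0,0,0.05,0,0,0],[0,0,0,0,0,0],[0,0,0,0,0,0]]}}

```text
time: 68.08
tool_pos: [0.4622, 0.1809, 0.1121]
ee_rot: [-3.141, -0.002, -3.053]
wrist_force: [-2.9, -0.4, 4.6]
width: 0.0005
finger_force: 2.2
```

Call:
{"method": "drive_tool", "body": {"commands": [[0,0,0.04,0,0,0],[0,0,0.04,0,0,0],[0,0,0,0,0,0],[0,0,0,0,0,0]]}}

```text
time: 68.58
tool_pos: [0.4623, 0.1809, 0.1118]
ee_rot: [-3.141, -0.001, -3.053]
wrist_force: [-8.0, -1.0, 14.7]
width: 0.0008
finger_force: 7.7
```

Call:
{"method": "drive_tool", "body": {"commands": [[0,0,-0.5,0,0,0],[0,0,-0.8,0,0,0],[0,0,-0.8,0,0,0],[0,0,-0.8,0,0,0],[0,0,-0.65,0,0,0],[-0.8,0.325,0,0,0,0],[-0.8,0.325,0,0,0,0],[-0.8,0.325,0,0,0,0],[-0.8,0.325,0,0,0,0],[-0.8,0.325,0,0,0,0],[-0.8,0.325,0,0,0,0],[0,0,0,0,0,0],[0,0,0.5,0,0,0],[0,0,0.5,0,0,0],[0,0,0.45,0,0,0],[0,0,0,0,0,0],[0,0,0,0,0,0]]}}

```text
time: 70.7
tool_pos: [0.6476, 0.2756, 0.194]
ee_rot: [3.141, 0.001, -3.053]
wrist_force: [-0.4, -0.7, -0.0]
width: 0.0006
finger_force: 0.0
```

```bash
python3 -c "
from strap import *
from go import lp
lp(1); down(1)"
```

```text
xl 147.0 yl -0.1 z 194.0 mm F [-0.4 -0.7 -0. ] w 0.0006 [ 3.141e+00  1.000e-03 -3.053e+00]
scene strap 2 angle~ -0.0071 z at 0 0.0884 84 tab z 0.1002
side strap 2 angle~ 0.0022 z at 0 0.0896 202 tab z 0.1114
wrist strap 2 angle~ -0.0001 z at 0 0.0902 2467 tab z None
```

Now strap 1. Its tab leans about 0.2 rad further away, but the fingers have already cleared it.

Call:
{"method": "drive_tool", "body": {"commands": [[0.47,0,0.03,0,0,0],[0.47,0,0.03,0,0,0],[0.4,0,-0.03,0,0,0],[0.4,0,-0.03,0,0,0],[0.43,0,0.08,0,0,0],[0.43,0,0.09,0,0,0],[0.27,0,0.12,0,0,0],[0.27,0,0.13,0,0,0],[0.23,0,0.17,0,0,0],[0.23,0,0.18,0,0,0],[0,0,0,0,0,0]]}}

```text
time: 72.22
tool_pos: [0.5029, 0.2628, 0.161]
ee_rot: [-3.141, -0.002, -3.053]
wrist_force: [1.3, 0.0, -1.1]
width: 0.0004
finger_force: 0.6
```

Call:
{"method": "drive_tool", "body": {"commands": [[0,0,-0.75,0,0,0],[0.5,0,0,0,0,0],[0.1,0,0.35,0,0,0],[0,0,0.35,0,0,0],[0.1,0,0.11,0,0,0],[0.17,0,0.26,0,0,0],[0.14,0,0.28,0,0,0],[0.11,0,0.29,0,0,0],[0.08,0,0.3,0,0,0],[0,0,0.05,0,0,0],[0,0,0,0,0,0],[0,0,0,0,0,0]]}}

```text
time: 73.72
tool_pos: [0.4559, 0.2587, 0.1122]
ee_rot: [-3.141, -0.001, -3.053]
wrist_force: [0.1, -0.1, 0.8]
width: 0.0002
finger_force: 0.1
```

Call:
{"method": "drive_tool", "body": {"commands": [[0,0,0.04,0,0,0],[0,0,0.04,0,0,0],[0,0,0,0,0,0],[0,0,0,0,0,0]]}}

```text
time: 74.22
tool_pos: [0.4561, 0.2587, 0.1119]
ee_rot: [3.141, 0.001, -3.053]
wrist_force: [-4.8, -2.0, 9.5]
width: 0.0005
finger_force: 5.4
```

Call:
{"method": "drive_tool", "body": {"commands": [[0,0,-0.5,0,0,0],[0,0,-0.8,0,0,0],[0,0,-0.8,0,0,0],[0,0,-0.8,0,0,0],[0,0,-0.8,0,0,0],[0,0,-0.8,0,0,0],[0,0,-0.8,0,0,0],[0,-0.7,0,0,0,0],[0,-0.7,0,0,0,0],[0,-0.7,0,0,0,0],[0,-0.7,0,0,0,0],[0,-0.7,0,0,0,0],[0,0,0,0,0,0],[0,0,0,0,0,0],[0,0,0,0,0,0]]}}

```text
time: 76.1
tool_pos: [0.4685, 0.1201, 0.3214]
ee_rot: [3.141, -0.0, -3.052]
wrist_force: [-0.5, -0.4, 0.1]
width: 0.0009
finger_force: 0.0
```

```bash
python3 -c "
from strap import *
from go import lp
lp(1)
for i in range(4): down(i)
for i in range(4): # barrel height beside the strap
    l=loc(np.concatenate([(lambda P:P[np.isfinite(P[:,0])])(cloud(snapshot(n)).reshape(-1,3)) for n in('scene','side','wrist')]),[.5115,.1462,.0886]); l[:,1]-=yc[i]
    c=l[(abs(l[:,1])<.03)&(l[:,2]>.04)&(l[:,2]<.078)]; b=c[(abs(c[:,0])<.02)&(abs(c[:,1])>.009)&(abs(c[:,1])<.021)]
    r=least_squares(lambda p:np.hypot(b[:,1]-p[0],b[:,2]-p[1])-.02,[0,.052],loss='soft_l1',f_scale=.001).x
    print(i+1,r.round(4),np.percentile(c[(abs(c[:,0])<.07)][:,0],[1,99]).round(3),len(b))
s=snapshot('side');cv2.imwrite('pics/s9.png',cv2.resize(s['image'][120:400,160:480],None,fx=2,fy=2))"
```

```text
xl -45.1 yl -139.2 z 321.4 mm F [-0.5 -0.4  0.1] w 0.0009 [ 3.141 -0.    -3.052]
scene strap 1 angle~ 0.0099 z at 0 0.0891 198 tab z 0.1113
side strap 1 angle~ 0.0039 z at 0 0.0894 244 tab z 0.1119
wrist strap 1 angle~ -0.0022 z at 0 0.0903 820 tab z 0.1121
scene strap 2 angle~ 0.005 z at 0 0.0889 174 tab z 0.111
side strap 2 angle~ 0.0103 z at 0 0.0892 214 tab z 0.1114
wrist strap 2 angle~ -0.0014 z at 0 0.0903 813 tab z 0.1121
scene strap 3 angle~ -0.0094 z at 0 0.0885 155 tab z 0.1112
side strap 3 angle~ 0.0073 z at 0 0.0891 200 tab z 0.1118
wrist strap 3 angle~ -0.0011 z at 0 0.0903 668 tab z 0.1123
scene strap 4 angle~ -0.0019 z at 0 0.0885 142 tab z 0.1112
side strap 4 angle~ -0.0004 z at 0 0.089 172 tab z 0.1114
wrist strap 4 angle~ -0.0009 z at 0 0.0903 822 tab z 0.1123
1 [-0.0003  0.0521] [-0.053  0.054] 682
2 [-0.0003  0.0522] [-0.053  0.055] 689
3 [-0.0002  0.0522] [-0.053  0.054] 708
4 [-0.0003  0.0522] [-0.052  0.055] 638
```

View pics/s9.png

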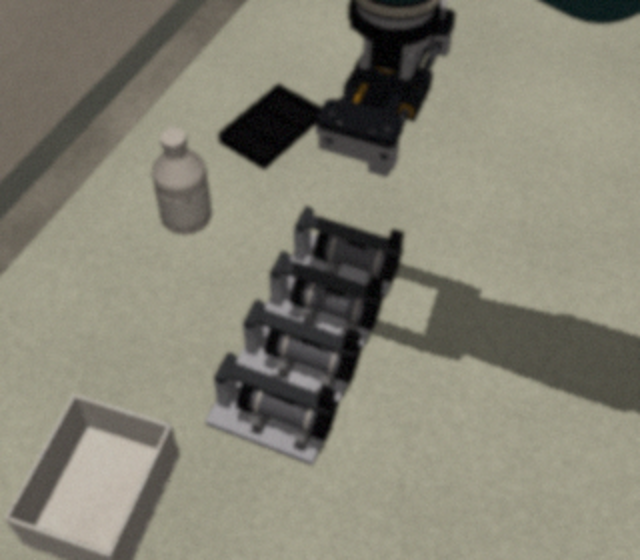

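The picture shows all four straps level over seated cartridges, at about (345,235) to (270,385). The bottle, carton and tray haven't moved, and the arm is clear. Handing in.

```bash
python3 -c "
from bench import close_job
print(close_job())"
```

```text
the job is handed in; nothing more can be done
None
```

All four cartridges are seated in the V-cradles with their straps pressed fully home, and I handed the job in at about 76 s; no verdict was returned.

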